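# Riddle the tumbling balls out of a batch of brass fittings

## Task

Slide the empty catch tray all the way in under the riddle basket, and put the brass fittings that lie on the worktop into the basket with the one already there. Shake the basket from side to side until every steel ball has dropped through into the tray, then lift the basket by its handle and tip all the fittings into the blue tote, lower the basket again, and pull the tray with the balls straight out, clear of the stand, and leave it flat on the board. Do not disturb the roll of tape or the dropper bottle.

Things in the scene. Friction and masses are not known exactly. Their poses are not given: they have to be found in the camera images.
- stand: Riddle stand, a fixed grey sheet-metal frame; with a plywood board 6 mm thick under it and under the tray; origin on the board, under its middle. z up; x points across to the tote (away from the robot); y is the slide direction of basket and tray. Front plate (x -0.097 to -0.103, 80 mm high), rear plate (x 0.089 to 0.095, 92 mm high) and end plate (inner face y 0.104, 80 mm high) leave the bay under the basket open only at its -y end.
- bay_mouth (a point): Middle of the bay's open end on the board, at stand x -0.004, y -0.127, between the tips of two small flared lips; the stand's axes. The bay is 186 mm wide between front and rear plate, from y -0.104 on. Skirt sheets hang over it down to 36 mm above the board; the 30 mm high tray passes beneath them.
- bay_home (a point): Where the middle of the tray's inner floor comes to lie when the tray is fully home (stand x -0.004, y 0, 4 mm above the board), the tray's y along the stand's y; its end is then 4 mm short of the end plate.
- carriage (a joint): Sideways slide of the basket along the stand's y, -0.022 to +0.022 m between hard stops, 0 in the middle where it starts; about 1 N of friction, no spring.
- basket (a joint): Tipping hinge of the basket, along the stand's y at stand x 0.105, z 0.110 (its far edge, at the tote). 0 = down at rest, held by its own weight (0.45 kg), the floor then sloping 7 degrees down towards the robot; grows as the handle is lifted and swung over towards the tote, stop at 1.5 rad. It falls back when let go; fittings slide out above about 1 rad.
- handle (a point): Middle of the basket's handle: a round steel bar 10 mm thick, 96 mm long along y, which can turn in a grip; 40 mm in front of the basket's front wall and 22 mm above its rim. In the basket's axes (x along the floor towards the tote, y along the hinge, z up from the floor) it lies at x -0.212, z 0.060 from the hinge. 0.150 m above the worktop at rest.
- basket_floor (a point): Middle of the slotted floor, on its upper face, in the basket's axes. Slots and bars run along x from -0.0615 (front wall) to 0.0635. Four bars 16 mm wide at y -0.045, -0.015, 0.015, 0.045; five slots 14 mm wide between and beside them (y 0, +-0.03, +-0.06); the fittings are too big for them. Walls 38 mm high, 134 mm apart (y -0.067 to 0.067). From x 0.0635 a solid lip runs to the open edge at the hinge, x 0.1085.
- tray_center (a point): Loose catch tray of bare aluminium, 174 (x) x 200 (y) x 30 (z) mm, walls and floor 4 mm, about 0.35 kg; this point is the middle of its inner floor, 4 mm above its underside. -y points towards its grip. It starts on the board beside the open end of the stand, its grip away from it.
- tray_grip (a point): Grip point on the tray's upright fin, 12 mm thick across x, reaching along y from 99 to 189 mm from the tray's middle and from 6 to 40 mm high; this point is 158 mm from the tray's middle towards -y, 26 mm above the tray's underside.
- tote_in (a point): Middle of the inner floor of the open blue tote, fixed to the stand's far side; inside 107 (x) x 182 (y) mm, 61 mm deep, its axes those of the stand; the floor is 4 mm above the board.
- ball_1_center (a point): Centre of a steel ball 10 mm in diameter, 10 g (4 to 6 of the six are there); at the start in the basket, by its front wall, in the trough of a bar: each bar is a very shallow trough in which a ball lies still until the basket is shaken along y, from stop to stop at 0.15 m/s or more; then it drops through a slot within some strokes.
- ball_2_center (a point): Centre of a steel ball 10 mm in diameter, 10 g (4 to 6 of the six are there); at the start in the basket, by its front wall, in the trough of a bar: each bar is a very shallow trough in which a ball lies still until the basket is shaken along y, from stop to stop at 0.15 m/s or more; then it drops through a slot within some strokes.
- ball_3_center (a point): Centre of a steel ball 10 mm in diameter, 10 g (4 to 6 of the six are there); at the start in the basket, by its front wall, in the trough of a bar: each bar is a very shallow trough in which a ball lies still until the basket is shaken along y, from stop to stop at 0.15 m/s or more; then it drops through a slot within some strokes.
- ball_4_center (a point): Centre of a steel ball 10 mm in diameter, 10 g (4 to 6 of the six are there); at the start in the basket, by its front wall, in the trough of a bar: each bar is a very shallow trough in which a ball lies still until the basket is shaken along y, from stop to stop at 0.15 m/s or more; then it drops through a slot within some strokes.
- ball_5_center (a point): Centre of a steel ball 10 mm in diameter, 10 g (4 to 6 of the six are there); at the start in the basket, by its front wall, in the trough of a bar: each bar is a very shallow trough in which a ball lies still until the basket is shaken along y, from stop to stop at 0.15 m/s or more; then it drops through a slot within some strokes.
- ball_6_center (a point): Centre of a steel ball 10 mm in diameter, 10 g (4 to 6 of the six are there); at the start in the basket, by its front wall, in the trough of a bar: each bar is a very shallow trough in which a ball lies still until the basket is shaken along y, from stop to stop at 0.15 m/s or more; then it drops through a slot within some strokes.
- fitting_1_center (a point): Centre of a brass double nipple 40 mm long (x, its own axis), hexagon 26 x 23 mm and 10 mm wide at the middle, threaded barrels 20 mm in diameter with flat ends, 60 g; it can be gripped across its two ends. It starts lying flat on the worktop to the left of the stand (2 to 4 of the four are there).
- fitting_2_center (a point): Centre of a brass double nipple 40 mm long (x, its own axis), hexagon 26 x 23 mm and 10 mm wide at the middle, threaded barrels 20 mm in diameter with flat ends, 60 g; it can be gripped across its two ends. It starts lying flat on the worktop to the left of the stand (2 to 4 of the four are there).
- fitting_3_center (a point): Centre of a brass double nipple 40 mm long (x, its own axis), hexagon 26 x 23 mm and 10 mm wide at the middle, threaded barrels 20 mm in diameter with flat ends, 60 g; it can be gripped across its two ends. It starts lying flat on the worktop to the left of the stand (2 to 4 of the four are there).
- fitting_4_center (a point): Centre of a brass double nipple 40 mm long (x, its own axis), hexagon 26 x 23 mm and 10 mm wide at the middle, threaded barrels 20 mm in diameter with flat ends, 60 g; it can be gripped across its two ends. It starts lying flat on the worktop to the left of the stand (2 to 4 of the four are there).
- fitting_5_center (a point): Centre of a brass double nipple 40 mm long (x, its own axis), hexagon 26 x 23 mm and 10 mm wide at the middle, threaded barrels 20 mm in diameter with flat ends, 60 g; it can be gripped across its two ends. It starts in the basket.
- tape_roll: Bystander: black roll of tape, 55 mm wide, 19 mm high, lying near the robot's edge of the worktop; origin under its middle.
- dropper_bottle: Bystander: brown dropper bottle, 34 mm wide, 102 mm high, standing at the far left; origin under its middle.

How it is judged (in metres and radians):
On the way, in this order (a step that is already met when the one before it is completed fails the run):
1. the tray is fully home under the basket, between the guides (y of tray_center in the frame of stand between -0.012 and 0.012 m and angle between the y axis of tray_center and the y axis of stand, either way round below 0.05 rad), for 0.2 s.
2. every ball has dropped into the tray, while every fitting is in the basket and the basket is down (value of joint basket below 0.06 rad and x of ball_1_center in the frame of tray_center between -0.084 and 0.084 m and y of ball_1_center in the frame of tray_center between -0.097 and 0.097 m and z of ball_1_center in the frame of tray_center between 0 and 0.026 m and x of ball_2_center in the frame of tray_center between -0.084 and 0.084 m and y of ball_2_center in the frame of tray_center between -0.097 and 0.097 m and z of ball_2_center in the frame of tray_center between 0 and 0.026 m and x of ball_3_center in the frame of tray_center between -0.084 and 0.084 m and y of ball_3_center in the frame of tray_center between -0.097 and 0.097 m and z of ball_3_center in the frame of tray_center between 0 and 0.026 m and x of ball_4_center in the frame of tray_center between -0.084 and 0.084 m and y of ball_4_center in the frame of tray_center between -0.097 and 0.097 m and z of ball_4_center in the frame of tray_center between 0 and 0.026 m and x of ball_5_center in the frame of tray_center between -0.084 and 0.084 m and y of ball_5_center in the frame of tray_center between -0.097 and 0.097 m and z of ball_5_center in the frame of tray_center between 0 and 0.026 m and x of ball_6_center in the frame of tray_center between -0.084 and 0.084 m and y of ball_6_center in the frame of tray_center between -0.097 and 0.097 m and z of ball_6_center in the frame of tray_center between 0 and 0.026 m and x of fitting_1_center in the frame of basket_floor between -0.07 and 0.1085 m and y of fitting_1_center in the frame of basket_floor between -0.067 and 0.067 m and z of fitting_1_center in the frame of basket_floor between 0 and 0.035 m and x of fitting_2_center in the frame of basket_floor between -0.07 and 0.1085 m and y of fitting_2_center in the frame of basket_floor between -0.067 and 0.067 m and z of fitting_2_center in the frame of basket_floor between 0 and 0.035 m and x of fitting_3_center in the frame of basket_floor between -0.07 and 0.1085 m and y of fitting_3_center in the frame of basket_floor between -0.067 and 0.067 m and z of fitting_3_center in the frame of basket_floor between 0 and 0.035 m and x of fitting_4_center in the frame of basket_floor between -0.07 and 0.1085 m and y of fitting_4_center in the frame of basket_floor between -0.067 and 0.067 m and z of fitting_4_center in the frame of basket_floor between 0 and 0.035 m and x of fitting_5_center in the frame of basket_floor between -0.07 and 0.1085 m and y of fitting_5_center in the frame of basket_floor between -0.067 and 0.067 m and z of fitting_5_center in the frame of basket_floor between 0 and 0.035 m), for 0.3 s.
3. every fitting is in the tote, the balls still in the tray (x of fitting_1_center in the frame of tote_in between -0.054 and 0.054 m and y of fitting_1_center in the frame of tote_in between -0.091 and 0.091 m and z of fitting_1_center in the frame of tote_in between 0 and 0.055 m and x of fitting_2_center in the frame of tote_in between -0.054 and 0.054 m and y of fitting_2_center in the frame of tote_in between -0.091 and 0.091 m and z of fitting_2_center in the frame of tote_in between 0 and 0.055 m and x of fitting_3_center in the frame of tote_in between -0.054 and 0.054 m and y of fitting_3_center in the frame of tote_in between -0.091 and 0.091 m and z of fitting_3_center in the frame of tote_in between 0 and 0.055 m and x of fitting_4_center in the frame of tote_in between -0.054 and 0.054 m and y of fitting_4_center in the frame of tote_in between -0.091 and 0.091 m and z of fitting_4_center in the frame of tote_in between 0 and 0.055 m and x of fitting_5_center in the frame of tote_in between -0.054 and 0.054 m and y of fitting_5_center in the frame of tote_in between -0.091 and 0.091 m and z of fitting_5_center in the frame of tote_in between 0 and 0.055 m and x of ball_1_center in the frame of tray_center between -0.084 and 0.084 m and y of ball_1_center in the frame of tray_center between -0.097 and 0.097 m and z of ball_1_center in the frame of tray_center between 0 and 0.026 m and x of ball_2_center in the frame of tray_center between -0.084 and 0.084 m and y of ball_2_center in the frame of tray_center between -0.097 and 0.097 m and z of ball_2_center in the frame of tray_center between 0 and 0.026 m and x of ball_3_center in the frame of tray_center between -0.084 and 0.084 m and y of ball_3_center in the frame of tray_center between -0.097 and 0.097 m and z of ball_3_center in the frame of tray_center between 0 and 0.026 m and x of ball_4_center in the frame of tray_center between -0.084 and 0.084 m and y of ball_4_center in the frame of tray_center between -0.097 and 0.097 m and z of ball_4_center in the frame of tray_center between 0 and 0.026 m and x of ball_5_center in the frame of tray_center between -0.084 and 0.084 m and y of ball_5_center in the frame of tray_center between -0.097 and 0.097 m and z of ball_5_center in the frame of tray_center between 0 and 0.026 m and x of ball_6_center in the frame of tray_center between -0.084 and 0.084 m and y of ball_6_center in the frame of tray_center between -0.097 and 0.097 m and z of ball_6_center in the frame of tray_center between 0 and 0.026 m), for 0.2 s.
At the end, for the whole second after the job is handed in: Every fitting lies in the tote and every ball in the tray; the basket is down (hinge under 0.06 rad); the tray stands flat on the board, its middle at least 0.20 m from the stand's middle along -y (so clear of the stand); the tape and bottle are within 40 mm of where they stood (all of step 3 and value of joint basket below 0.06 rad and y of tray_center in the frame of stand below -0.2 m and z of tray_center in the frame of stand below 0.012 m and angle between tray_center's own z axis and vertical below 0.1 rad and distance of each of tape_roll, dropper_bottle from where it was at the start of the episode below 0.04 m); the robot touches nothing.
It fails at once if a bystander (roll of tape, dropper bottle) was knocked more than 40 mm aside (distance of any of tape_roll, dropper_bottle from where it was at the start of the episode above 0.04 m).
It fails at once if the dropper bottle was tipped over (angle between dropper_bottle's own z axis and vertical above 0.6 rad).
Of fitting_1, fitting_2, fitting_3, fitting_4 only 2 to 4 are there at a start; the rules pass over those that are not, and their reading is None.
Of ball_1, ball_2, ball_3, ball_4, ball_5, ball_6 only 4 to 6 are there at a start; the rules pass over those that are not, and their reading is None.
At some moment in a run one of fitting_1, fitting_2, fitting_3, fitting_4 may be knocked a few centimetres aside while the robot is not near it.
Once in a run the grip may slacken for a moment while it holds something.
It also fails if it takes over 208 s, if anything falls off the work surface, if the arm or the gripper's body presses on something with over 40 N, if the wrist force passes 120 N, or if a joint passes its speed limit or range.

## Robot

A 6-joint arm with a two-finger parallel gripper is mounted at the origin on a cart in front of the work surface, level with it; the furniture and walls round the work are solid. World frame = base frame: x ahead of the robot, y to its left, z up, the work surface at z = 0. Lengths are in mm, angles in rad, forces in N, time in s.
With the tool pointing down it reaches from about 400 to 925 mm from the base axis. Payload 12.5 kg.
Tool frame: the origin (TCP) lies midway between the tips of the shut fingers; the grasp point (between the pads) lies 19 mm behind it (env.pinch_z is the z of the grasp point in the tool frame, in mm); z points along the fingers, y is the line along which they close (so a half turn about z gives the same grasp; the last joint's range is limited). The gripper opens to 95 mm and grips with 3 to 60 N. Pads are 20 mm wide; open, the fingers measure 119 mm over their backs; the gripper's body (75 mm by 180 mm) begins 59 mm behind the grasp point.
Start: joints at [1.093, 0.491, 1.559, -0, 1.092, -0.106], TCP at [227.043, 582.321, 214.661] pointing down, gripper open.
Joint ranges: [-3.1, 3.1], [-0.84, 2.19], [0.05, 2.79], [-1.13, 4.28], [0.06, 2.93], [-2.69, 2.69]. Speed limits (rad/s): [2.22, 2.22, 2.79, 3.14, 3.14, 3.14].

## Interface

Orientations are given as a rotation vector (axis times angle).
In Python, from bench import env, optics gives the robot as it stands. The module is installed in compiled form; this text tells all that it offers.
- The arm moves only by the shell command python3 -m inch 'ROWS'. ROWS is JSON, a list of rows, each a list of 3 entries, a list of its own where there are three numbers: the shift along the tool's x, y, z as a fraction of full scale, then the turn, a rotation vector about the tool's x, y, z as a fraction of full scale, then the opening, from 0 (shut) to 1 (fully open). In form: [[[tx, ty, tz], [rx, ry, rz], claw], ...]. A call has exactly 5 rows; each row is the pose to reach, as a shift and turn from the pose commanded when the call began, along the tool's axes at that moment, turning the shorter way round; what a row does not reach only later rows make up. Full scale, the value 1, is 0.25 m for a shift and pi rad for a turn. A row lasts 1/8 s, in which the tool goes at most 62.5 mm and 10.7 degrees, less where a joint would pass 70% of its speed; a pose out of reach is approached as far as the arm can. A call with a number of a shift or a turn outside -1 to 1 is refused whole. A call with a gripper value outside its range is refused whole. The fingers move at their own pace and stop on an object; the grip force is fixed at half the most. Time passes only in rows, so rows that repeat a pose let the fingers close, or fill a call up. It gives the time, the measured TCP pose, the force, the opening and the grip force at its end, in the units of the state.
- env.state(): the state, without advancing time (a new reading comes with each control period).
- optics.camera(name): name is "scene" or "top" or "wrist"; returns the picture (480x640x3 uint8, blue, green, red); there is no depth.
- optics.get_calibration(name): a dict with "fovy" (degrees; the focal length in pixels is half the picture's height over the tangent of half this angle, whatever the lens; pixels are square), "cx", "cy" (the principal point, pixels), "D" ([k1, k2, p1, p2, k3] as OpenCV has them; the pictures are not rectified), "cam_to_world" (4x4, takes a point from camera to world coordinates); the wrist camera has in their place "mount" (4x4, takes a point from camera to tool coordinates, whose origin is the TCP and whose axes are the flange's). Camera axes: x right, y up, looking along -z (the intrinsics and any distortion apply to the point x, -y, -z); pixel columns grow to the right and rows downward; lengths in mm; the calibration is good to about 2 mm. A picture is of the moment at which its call begins: read the wrist's pose just before it. get_calibration takes no time and is no camera call.
- env.hand_in(): hands the job in; it is judged then, once.
The state is a dict: "clock": time; "joint_pos": joint angles; "dq": joint speeds; "joint_efforts": joint torques, N m; "tcp_pos": TCP position; "orientation": TCP orientation; "wrist_force": force on the tool from outside, world axes, zero at the start; "torque": the same for the moment, N m; "opening": finger opening in mm; "finger_force": force on a finger pad.
Only numpy, scipy, OpenCV 4.12 (cv2) and the standard library are available. Lean on these libraries where they do the work, as an engineer would, in place of code of your own. Each camera call takes 0.05 s, during which the arm holds its last target. There are 200 camera calls.

## Working session

There is one attempt and no reset: what is moved stays moved. The work goes in short steps, Python scripts to look and compute and a shell command to move; the robot and the scene stay as the last step left them, time stands still between calls to the robot, and variables do not carry over. Pictures are saved under pics/ and viewed, at most 14 in all, crops included, and the job is handed in when it is done.

```bash
mkdir -p pics; python3 - <<'E'
from bench import env, optics
import cv2
print(env.state(), env.pinch_z)
for n in("scene","top","wrist"):
    c=optics.get_calibration(n); print(n,c)
for n in("scene","top"):
    cv2.imwrite(f"pics/{n}0.png",optics.camera(n))
E
```

```text
{'clock': 0.0, 'joint_pos': array([ 1.09337575e+00,  4.91576480e-01,  1.55949257e+00, -2.69471067e-05,
        1.09165672e+00, -1.05566358e-01]), 'dq': array([-0.00025152, -0.00146463,  0.00024663, -0.00085349,  0.00140416,
       -0.00047849]), 'joint_efforts': array([-3.35544501e-03, -6.12639642e+01, -2.58193302e+01,  6.92296098e-02,
        4.81496856e-02, -5.09738982e-05]), 'tcp_pos': array([226.93760267, 582.07101788, 214.03637806]), 'orientation': array([-5.80672482e-01, -3.08715384e+00,  1.71543800e-03]), 'wrist_force': array([ 0.50645848,  0.4807209 , -0.83792598]), 'torque': array([-2.83525497e-02,  2.41008176e-02,  9.75793866e-05]), 'finger_force': 0.0, 'opening': 95.03838637663065} -18.8
scene {'fovy': 47.11064600506322, 'cx': 316.6996420754294, 'cy': 233.65882987085, 'D': array([-0.10248342,  0.        ,  0.        ,  0.        ,  0.        ]), 'cam_to_world': array([[ 5.72881135e-01,  5.17036738e-01, -6.35987592e-01,
        -3.06997544e+02],
       [-8.19313885e-01,  3.83071048e-01, -4.26592698e-01,
        -5.83220683e+02],
       [ 2.30643357e-02,  7.65460373e-01,  6.
[... 461 characters left out ...]
4500768e+01],
       [ 1.54119732e-02,  1.96493434e-01,  9.80384007e-01,
         1.53620676e+03],
       [ 0.00000000e+00,  0.00000000e+00,  0.00000000e+00,
         1.00000000e+00]])}
wrist {'fovy': 68.0042505932577, 'cx': 322.82347851749785, 'cy': 245.07162519923475, 'D': array([-0.03321191,  0.        ,  0.        ,  0.        ,  0.        ]), 'mount': array([[ 3.58151424e-05,  9.59992449e-01,  2.80025887e-01,
         7.94573081e+01],
       [ 9.99999594e-01, -2.86405196e-04,  8.53962826e-04,
        -6.24611545e-01],
       [ 8.99998733e-04,  2.80025743e-01, -9.59992069e-01,
        -1.70102183e+02],
       [ 0.00000000e+00,  0.00000000e+00,  0.00000000e+00,
         1.00000000e+00]])}
```

View pics/scene0.png

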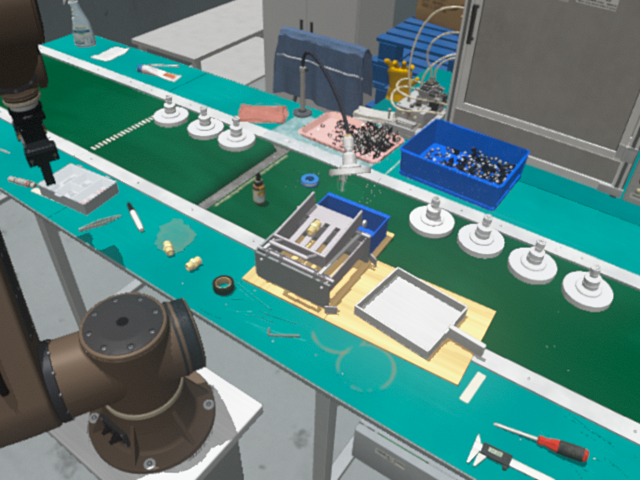

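View pics/top0.png

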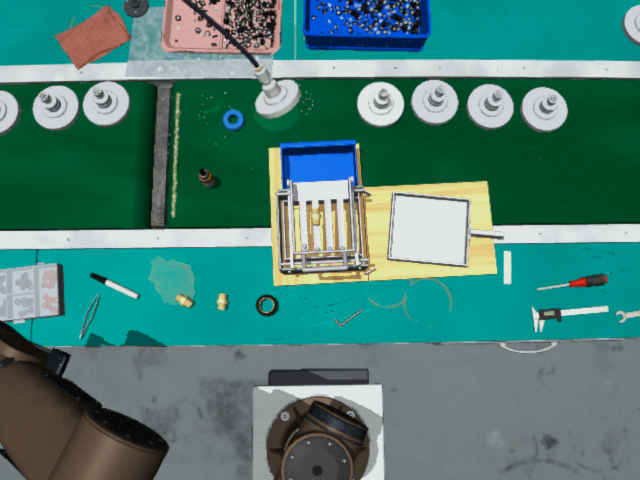

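The pictures show two fittings, at about top (185,299) and (222,301). The stand is near (320,225), the tray near (430,229) with its fin to the right, the tape at (266,305) and the bottle at (206,178). Next I'll enlarge the crops.

```bash
cat > h.py <<'E'
import numpy as np, cv2
from bench import env, optics
from scipy.spatial.transform import Rotation as R
def K(n):
    c=optics.get_calibration(n); f=240/np.tan(np.radians(c["fovy"]/2))
    return c,np.array([[f,0,c["cx"]],[0,f,c["cy"]],[0,0,1]])
def T(n,st=None):
    c,_=K(n)
    if n!="wrist": return c["cam_to_world"]
    st=st or env.state(); M=np.eye(4); M[:3,:3]=R.from_rotvec(st["orientation"]).as_matrix(); M[:3,3]=st["tcp_pos"]
    return M@c["mount"]
def px2w(n,uv,z,M=None):
    c,k=K(n); M=T(n) if M is None else M
    p=cv2.undistortPoints(np.array(uv,float).reshape(-1,1,2),k,c["D"]).reshape(-1,2)
    d=np.c_[p[:,0],-p[:,1],-np.ones(len(p))]@M[:3,:3].T
    return M[:3,3]+d*((np.asarray(z,float).reshape(-1,1)-M[2,3])/d[:,2:])
def w2px(n,P,M=None):
    c,k=K(n); M=T(n) if M is None else M
    q=(np.atleast_2d(P)-M[:3,3])@M[:3,:3]; q=q*[1,-1,-1]
    return cv2.projectPoints(q,np.zeros(3),np.zeros(3),k,c["D"])[0].reshape(-1,2)
def crop(im,x,y,w,h,s,f): cv2.imwrite(f,cv2.resize(im[y:y+h,x:x+w],None,fx=s,fy=s,interpolation=cv2.INTER_CUBIC))
E
python3 - <<'E'
from h import *
t=cv2.imread("pics/top0.png")
crop(t,262,130,250,170,3.2,"pics/c1.png"); 
crop(t,150,270,140,60,5.5,"pics/c2.png")
E
```

```text
(no output)
```

View pics/c1.png

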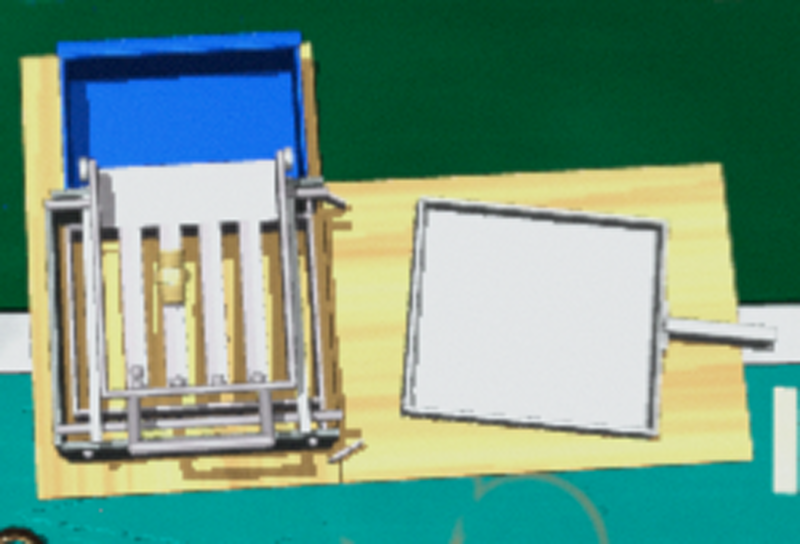

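View pics/c2.png

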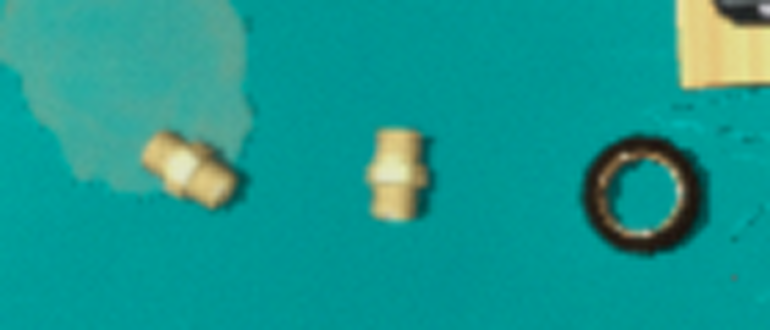

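The handle bar runs from crop (130,450) to (272,445). The tray rim corners are (420,199), (666,222), (657,437) and (402,412), and the fin tip is at (775,338). The fittings in c2 are at (192,170) and (397,174). The balls lie on bars by the front wall, and four are visible.

```bash
python3 - <<'E'
from h import *
np.set_printoptions(suppress=True,precision=1)
c=lambda a:np.array(a,float)/3.2+[262,130]
d=lambda a:np.array(a,float)/5.5+[150,270]
def ang(p,q): v=q-p; return np.degrees(np.arctan2(v[1],v[0])),np.linalg.norm(v[:2])
H=px2w("top",c([[130,450],[272,445]]),150); print("handle",H, ang(H[1],H[0]),H.mean(0))
B=px2w("top",c([[40,497],[752,458],[340,182],[720,163]]),6); print("board",B,ang(B[1],B[0]),ang(B[3],B[2]))
t=px2w("top",c([[60,45],[300,35]]),71);print("tote",t,ang(t[1],t[0]))
h=px2w("top",c([[88,165],[287,157]]),116);print("hinge",h,ang(h[1],h[0]))
r=px2w("top",c([[420,199],[666,222],[657,437],[402,412]]),36);print("tray",r,r.mean(0),ang(r[1],r[0]),ang(r[2],r[3]),ang(r[3],r[0]),ang(r[2],r[1]))
print("fin",px2w("top",c([[775,338]]),46))
f=px2w("top",d([[160,150],[222,187],[399,135],[396,212]]),11);print(f,ang(f[1],f[0]),ang(f[3],f[2]),f[:2].mean(0),f[2:].mean(0))
b=px2w("top",d([[645,195]]),10);print("tape",b)
print("bottle base",px2w("top",[[206,185]],0))
E
```

```text
handle [[413.6  28.4 150. ]
 [416.  -73.2 150. ]] (np.float64(91.33402637762079), np.float64(101.61566097399107)) [414.8 -22.4 150. ]
board [[ 396.3  103.4    6. ]
 [ 419.6 -462.1    6. ]
 [ 649.6 -139.1    6. ]
 [ 663.1 -452.1    6. ]] (np.float64(92.3594033092467), np.float64(565.9133211285593)) (np.float64(92.47170501677967), np.float64(313.28377000001024))
tote [[ 745.9   84.2   71. ]
 [ 752.4 -105.3   71. ]] (np.float64(91.98038416883975), np.float64(189.6312092183663))
hinge [[634.7  59.9 116. ]
 [639.4 -90.4 116. ]] (np.float64(91.81058619168647), np.float64(150.3126310878528))
tray [[ 626.8 -200.    36. ]
 [ 606.1 -396.5   36. ]
 [ 433.5 -379.1   36. ]
 [ 455.8 -180.    36. ]] [ 530.5 -288.9   36. ] (np.float64(83.99475442335186), np.float64(197.55213606206163)) (np.float64(83.60223492209444), np.float64(200.3269487569635)) (np.float64(-6.666926782761382), np.float64(172.17263137840035)) (np.float64(-5.747113636480422), np.float64(173.53529212037628))
fin [[ 509.1 -475.    46. ]]
[[368.2 341.6  11. ]
 [351.2 312.8  11. ]
 [374.  232.8  11. ]
 [339.2 233.5  11. ]] (np.float64(59.36228214901418), np.float64(33.40987492668635)) (np.float64(-1.2360280194910342), np.float64(34.84715460370983)) [359.7 327.2  11. ] [356.6 233.2  11. ]
tape [[345.7 121.   10. ]]
bottle base [[660.9 283.5   0. ]]
```

```bash
cat >> h.py <<'E'
def plan(*W, start=None):
    "waypoints (x,y,z,tool-x heading deg), tool down; prints the row each takes"
    if start is None:
        st=env.state(); M=R.from_rotvec(st["orientation"]).as_matrix(); p=st["tcp_pos"]; 
    else: M=down(start[3]); p=np.array(start[:3],float)
    for w in W:
        N=down(w[3]); s=M.T@(np.array(w[:3])-p)/250; r=R.from_matrix(M.T@N).as_rotvec()/np.pi
        print(w,[np.round(s,4).tolist(),np.round(r,4).tolist()]); M,p=N,np.array(w[:3],float)
def down(a):
    a=np.radians(a); return np.array([[np.cos(a),np.sin(a),0],[np.sin(a),-np.cos(a),0],[0,0,-1]]).T.reshape(3,3).T if 0 else np.column_stack([[np.cos(a),np.sin(a),0],[np.sin(a),-np.cos(a),0],[0,0,-1]])
# stand frame estimate
SO=np.array([528,-18.3,6.]); SY=2.2
def stand(x,y,z=0):
    return SO+R.from_euler("z",SY,degrees=True).apply([x,y,z])
E
python3 - <<'E'
from h import *
plan((420,420,280,130),(530,200,280,105),(560,-40,280,84),(540,-260,280,84),(513.4,-446,120,84),(513.4,-446,15,84))
E
```

```text
(420, 420, 280, 130) [[-0.955, -0.3239, -0.2632], [-0.0003, 0.0, 0.1594]]
(530, 200, 280, 105) [[-0.9569, -0.2286, 0.0], [0.0, 0.0, 0.1389]]
(560, -40, 280, 84) [[-0.9583, -0.1326, 0.0], [0.0, 0.0, 0.1167]]
(540, -260, 280, 84) [[-0.8835, 0.0124, 0.0], [0.0, 0.0, 0.0]]
(513.4, -446, 120, 84) [[-0.751, -0.028, 0.64], [0.0, 0.0, 0.0]]
(513.4, -446, 15, 84) [[0.0, 0.0, 0.42], [0.0, 0.0, 0.0]]
```

```bash
python3 -m inch '[[[-0.19,-0.065,-0.053],[0,0,0.032],1],[[-0.38,-0.13,-0.105],[0,0,0.064],1],[[-0.57,-0.195,-0.16],[0,0,0.096],1],[[-0.76,-0.26,-0.21],[0,0,0.128],1],[[-0.955,-0.324,-0.263],[0,0,0.1594],1]]'
python3 -m inch '[[[-0.19,-0.045,0],[0,0,0.028],1],[[-0.38,-0.09,0],[0,0,0.056],1],[[-0.57,-0.135,0],[0,0,0.084],1],[[-0.76,-0.18,0],[0,0,0.112],1],[[-0.957,-0.229,0],[0,0,0.139],1]]'
python3 -m inch '[[[-0.19,-0.026,0],[0,0,0.024],1],[[-0.38,-0.052,0],[0,0,0.048],1],[[-0.57,-0.08,0],[0,0,0.072],1],[[-0.76,-0.106,0],[0,0,0.096],1],[[-0.958,-0.133,0],[0,0,0.1167],1]]'
python3 -m inch '[[[-0.19,0,0],[0,0,0],1],[[-0.38,0.005,0],[0,0,0],1],[[-0.57,0.01,0],[0,0,0],1],[[-0.76,0.012,0],[0,0,0],1],[[-0.883,0.012,0],[0,0,0],1]]'
python3 -m inch '[[[-0.19,-0.007,0.15],[0,0,0],1],[[-0.38,-0.014,0.32],[0,0,0],1],[[-0.57,-0.021,0.48],[0,0,0],1],[[-0.751,-0.028,0.64],[0,0,0],1],[[-0.751,-0.028,0.64],[0,0,0],1]]'
python3 - <<'E'
from h import *
st=env.state(); print(st["clock"],st["tcp_pos"],st["joint_pos"]); im=optics.camera("wrist"); cv2.imwrite("pics/w1.png",im)
print(w2px("wrist",[[513.4,-446,46],[510,-475,46]],T("wrist",st)))
plan((513.4,-446,15,83.8))
E
```

```text
clock: 0.72
tcp_pos: [421.0, 418.8, 280.6]
orientation: [-1.332, -2.845, 0.001]
wrist_force: [0.0, 0.8, -0.6]
opening: 95.2
finger_force: 0.0
clock: 1.35
tcp_pos: [530.4, 198.6, 280.2]
orientation: [-1.916, -2.489, 0.0]
wrist_force: [0.8, -0.3, -0.3]
opening: 95.1
finger_force: 0.0
clock: 1.98
tcp_pos: [559.7, -41.4, 280.2]
orientation: [-2.337, -2.099, 0.0]
wrist_force: [0.7, 0.2, 0.1]
opening: 95.0
finger_force: 0.0
clock: 2.6
tcp_pos: [539.1, -261.7, 279.9]
orientation: [-2.336, -2.1, 0.0]
wrist_force: [-0.4, 0.8, -0.7]
opening: 95.1
finger_force: 0.0
clock: 3.22
tcp_pos: [510.8, -447.3, 116.0]
orientation: [-2.334, -2.094, 0.0]
wrist_force: [0.3, 0.5, 0.4]
opening: 95.2
finger_force: 0.0
3.225 [ 510.82764922 -447.33023771  116.02612274] [-8.16378652e-01  6.68877698e-01  1.50678159e+00 -1.58323049e-04
  9.71986801e-01 -7.08047160e-01]
[[327.51701396 254.53653637]
 [327.02919882 292.58453144]]
(513.4, -446, 15, 83.8) [[0.0005, 0.0069, 0.4129], [-0.0008, -0.0008, 0.0003]]
```

View pics/w1.png

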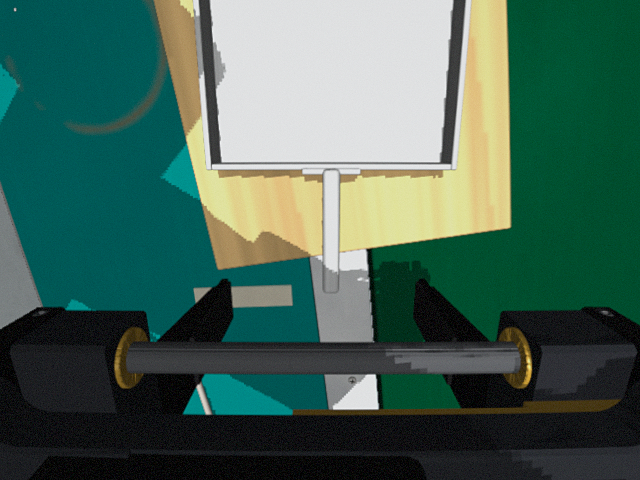

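The wrist view shows the fin at column 331, from row 170 to 291, which agrees with the prediction. I'll descend and grip.

```bash

python3 -m inch '[[[0,0.009,0.12],[0,0,0],1],[[0,0.009,0.24],[0,0,0],1],[[0,0.009,0.33],[0,0,0],1],[[0,0.009,0.39],[0,0,0],1],[[0,0.009,0.409],[0,0,0],1]]'
python3 -m inch '[[[0,0,0],[0,0,0],0.3],[[0,0,0],[0,0,0],0.1],[[0,0,0],[0,0,0],0],[[0,0,0],[0,0,0],0],[[0,0,0],[0,0,0],0]]'
python3 -m inch '[[[0,0,0],[0,0,0],0],[[0,0,0],[0,0,0],0],[[0,0,0],[0,0,0],0],[[0,0,0],[0,0,0],0],[[0,0,0],[0,0,0],0]]'
python3 - <<'E'
from h import *
st=env.state(); M=R.from_rotvec(st["orientation"]).as_matrix(); print(st["tcp_pos"],np.degrees(np.arctan2(M[1,0],M[0,0])))
# tray centre 158mm ahead; path
a=np.radians(83.8); g=st["tcp_pos"][:2]; print("tray c",g+158*np.array([np.cos(a),np.sin(a)]))
for y in(-250,-200,-150,-120,-100,-60,-30,0): print(y,stand(-4,y-158))
E
```

```text
clock: 3.9
tcp_pos: [515.7, -445.4, 18.3]
orientation: [2.334, 2.102, 0.0]
wrist_force: [-0.0, 0.6, -0.0]
opening: 95.3
finger_force: 0.0
clock: 4.53
tcp_pos: [515.2, -446.0, 18.2]
orientation: [2.335, 2.102, 0.0]
wrist_force: [-0.9, -0.1, -0.3]
opening: 50.6
finger_force: 0.0
clock: 5.15
tcp_pos: [515.3, -446.0, 18.1]
orientation: [2.335, 2.101, 0.0]
wrist_force: [1.1, -0.3, -0.6]
opening: 11.5
finger_force: 30.0
[ 515.34438764 -445.96699285   18.06393975] 83.95108168058651
tray c [ 532.40828584 -288.89114054]
-250 [ 539.66517444 -426.15282113    6.        ]
-200 [ 537.74578399 -376.18967531    6.        ]
-150 [ 535.82639353 -326.22652949    6.        ]
-120 [ 534.67475926 -296.248642      6.        ]
-100 [ 533.90700308 -276.26338367    6.        ]
-60 [ 532.37149072 -236.29286701    6.        ]
-30 [ 531.21985644 -206.31497952    6.        ]
0 [ 530.06822217 -176.33709203    6.        ]
```

```bash
python3 - <<'E'
from h import *
w=[tuple(np.r_[stand(-4,y-158)[:2],18,92.2]) for y in(-255,)]
plan(*w)
E
```

```text
(np.float64(539.8571134875033), np.float64(-431.14913571393663), np.float64(18.0), np.float64(92.2)) [[0.0693, 0.0913, 0.0003], [0.0001, -0.0, -0.0458]]
```

```bash

python3 -m inch '[[[0.014,0.018,0],[0,0,-0.009],0],[[0.028,0.036,0],[0,0,-0.018],0],[[0.042,0.055,0],[0,0,-0.027],0],[[0.056,0.073,0],[0,0,-0.036],0],[[0.069,0.091,0],[0,0,-0.0458],0]]'
python3 -m inch '[[[0,0,0],[0,0,0],0],[[0,0,0],[0,0,0],0],[[0,0,0],[0,0,0],0],[[0,0,0],[0,0,0],0],[[0,0,0],[0,0,0],0]]'
python3 - <<'E'
from h import *
im=optics.camera("top"); cv2.imwrite("pics/top1.png",im); crop(im,262,160,250,130,3.2,"pics/c3.png")
E
```

```text
clock: 5.78
tcp_pos: [540.1, -430.9, 18.1]
orientation: [-2.175, -2.266, -0.0]
wrist_force: [0.4, -0.5, -1.0]
opening: 11.7
finger_force: 30.0
clock: 6.4
tcp_pos: [539.5, -431.1, 18.1]
orientation: [-2.178, -2.264, -0.0]
wrist_force: [0.4, 2.2, 0.5]
opening: 11.8
finger_force: 30.0
```

View pics/c3.png

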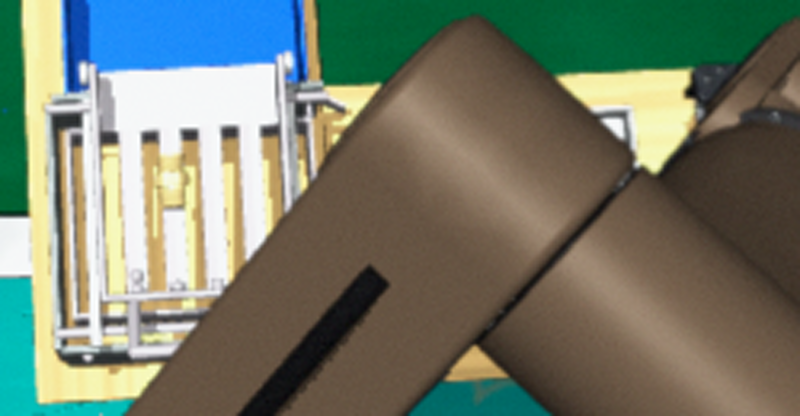

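The arm hides the tray in the top view, so I'll use the wrist camera.

```bash
python3 - <<'E'
from h import *
st=env.state(); im=optics.camera("wrist"); M=T("wrist",st)
P=np.array([stand(x,-127,0) for x in(-97,89)]+[stand(x,-104,z) for x in(-97,89) for z in(0,80)]+[stand(-97,-104,36),stand(89,-104,36)])
P=np.vstack([P,[stand(-91,-155,30),stand(83,-155,30)]])
for u,v in w2px("wrist",P,M): print(int(u),int(v)); cv2.circle(im,(int(u),int(v)),4,(0,0,255),1)
cv2.imwrite("pics/w2.png",im)
E
```

```text
91 -385
559 -384
93 -435
1388 3145
557 -433
-768 3141
84 -436
566 -433
65 -398
586 -396
```

View pics/w2.png

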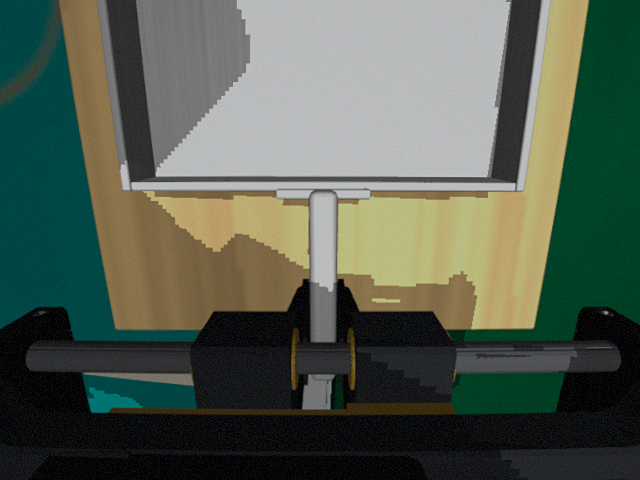

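The tray sits square and centred in the gripper, with its rear rim corners at (127,190) and (522,190). I'll slide it in and watch the force.

```bash

python3 -m inch '[[[0.05,0,0],[0,0,0],0],[[0.1,0,0],[0,0,0],0],[[0.15,0,0],[0,0,0],0],[[0.2,0,0],[0,0,0],0],[[0.24,0,0],[0,0,0],0]]'
python3 -m inch '[[[0.03,0,0],[0,0,0],0],[[0.06,0,0],[0,0,0],0],[[0.09,0,0],[0,0,0],0],[[0.12,0,0],[0,0,0],0],[[0.14,0,0],[0,0,0],0]]'
python3 - <<'E'
from h import *
st=env.state(); im=optics.camera("scene"); crop(im,230,170,270,200,2.9,"pics/s1.png"); print(st["torque"]); M=T("wrist",st);
i=optics.camera("wrist"); cv2.imwrite("pics/w3.png",i)
E
```

```text
clock: 7.12
tcp_pos: [537.3, -370.2, 18.1]
orientation: [-2.177, -2.264, -0.0]
wrist_force: [0.5, -1.5, -1.7]
opening: 12.0
finger_force: 30.0
clock: 7.75
tcp_pos: [536.0, -335.8, 18.1]
orientation: [-2.178, -2.264, -0.0]
wrist_force: [-0.2, -1.6, -1.6]
opening: 12.0
finger_force: 30.0
[-0.35358052  0.02847128  0.02256461]
```

View pics/s1.png

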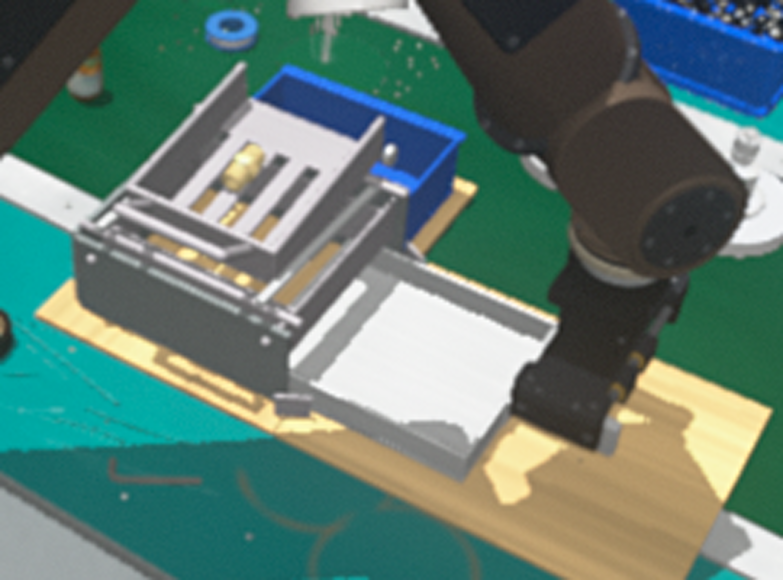

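The tray has entered the mouth cleanly. I'll continue to home.

```bash

python3 -m inch '[[[0.05,0,0],[0,0,0],0],[[0.1,0,0],[0,0,0],0],[[0.15,0,0],[0,0,0],0],[[0.19,0,0],[0,0,0],0],[[0.22,0,0],[0,0,0],0]]'
python3 -m inch '[[[0.05,0,0],[0,0,0],0],[[0.1,0,0],[0,0,0],0],[[0.15,0,0],[0,0,0],0],[[0.19,0,0],[0,0,0],0],[[0.22,0,0],[0,0,0],0]]'
python3 -m inch '[[[0.05,0,0],[0,0,0],0],[[0.1,0,0],[0,0,0],0],[[0.14,0,0],[0,0,0],0],[[0.17,0,0],[0,0,0],0],[[0.19,0,0],[0,0,0],0]]'
python3 - <<'E'
from h import *
st=env.state(); print(st["tcp_pos"], st["torque"],st["wrist_force"]); i=optics.camera("wrist"); M=T("wrist",st)
for p in w2px("wrist",[stand(-91,-100,30),stand(83,-100,30)],M): print(p); cv2.circle(i,tuple(int(v) for v in p),4,(0,0,255),1)
cv2.imwrite("pics/w4.png",i)
E
```

```text
clock: 8.48
tcp_pos: [533.9, -280.5, 18.1]
orientation: [-2.177, -2.265, -0.0]
wrist_force: [-0.1, -0.5, -1.4]
opening: 11.9
finger_force: 30.0
clock: 9.1
tcp_pos: [531.7, -225.6, 18.1]
orientation: [-2.178, -2.264, -0.0]
wrist_force: [0.3, -0.9, -1.6]
opening: 12.1
finger_force: 30.0
clock: 9.72
tcp_pos: [529.9, -178.4, 18.1]
orientation: [2.178, 2.264, 0.0]
wrist_force: [0.2, -1.3, -1.2]
opening: 11.7
finger_force: 30.0
[ 529.90513105 -178.40239475   18.12967496] [-0.33050355  0.04762189  0.00490077] [ 0.17996375 -1.26631884 -1.21115086]
[122.89865168 186.97083897]
[527.17215761 187.25464718]
```

View pics/w4.png

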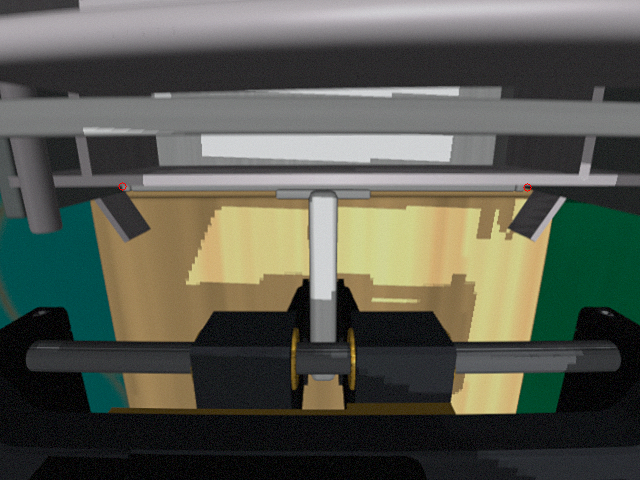

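```bash

for i in 1; do python3 -m inch '[[[0.003,0,0],[0,0,0],0],[[0.006,0,0],[0,0,0],0],[[0.009,0,0],[0,0,0],0],[[0.012,0,0],[0,0,0],0],[[0.015,0,0],[0,0,0],0]]'; done
python3 -m inch '[[[0.003,0,0],[0,0,0],0],[[0.006,0,0],[0,0,0],0],[[0.009,0,0],[0,0,0],0],[[0.012,0,0],[0,0,0],0],[[0.012,0,0],[0,0,0],0]]'
```

```text
clock: 10.4
tcp_pos: [529.7, -175.1, 18.1]
orientation: [2.178, 2.264, 0.0]
wrist_force: [-0.3, -1.1, -1.5]
opening: 11.8
finger_force: 30.0
clock: 11.02
tcp_pos: [529.7, -172.0, 18.1]
orientation: [2.178, 2.264, 0.0]
wrist_force: [0.8, -0.1, -0.9]
opening: 11.6
finger_force: 30.0
```

```bash

python3 -m inch '[[[0,0,0],[0,0,0],0.5],[[0,0,0],[0,0,0],0.6],[[0,0,0],[0,0,0],0.7],[[0,0,0],[0,0,0],0.8],[[0,0,0],[0,0,0],0.8]]'
python3 - <<'E'
from h import *
plan((529,-185,280,92),(440,20,280,92),(357,230,250,92),(357,230,170,92),start=(529.7,-172,18,92.2))
f=px2w("top",np.array([[172,275]])/3.2+[262,130],116)[0]; print(f, R.from_euler("z",-SY,degrees=True).apply(f-SO))
E
```

```text
clock: 11.65
tcp_pos: [529.6, -172.1, 18.1]
orientation: [-2.178, -2.264, -0.0]
wrist_force: [0.6, 0.7, 0.0]
opening: 56.3
finger_force: 0.0
(529, -185, 280, 92) [[-0.0519, -0.0048, -1.048], [0.0, 0.0, 0.0011]]
(440, 20, 280, 92) [[0.8319, -0.3272, 0.0], [0.0, 0.0, 0.0]]
(357, 230, 250, 92) [[0.8511, -0.3025, 0.12], [0.0, 0.0, 0.0]]
(357, 230, 170, 92) [[0.0, 0.0, 0.32], [0.0, 0.0, 0.0]]
[549.02179323  -2.64947851 116.        ] [ 21.60708764  14.83200516 110.        ]
```

```bash

python3 -m inch '[[[-0.05,0,-0.1],[0,0,0],0.8],[[-0.05,0,-0.3],[0,0,0],0.8],[[-0.05,0,-0.5],[0,0,0],0.8],[[-0.05,0,-0.75],[0,0,0],0.8],[[-0.05,0,-1],[0,0,0],0.8]]'
python3 -m inch '[[[0.17,-0.065,0],[0,0,0],0.8],[[0.34,-0.13,0],[0,0,0],0.8],[[0.51,-0.195,0],[0,0,0],0.8],[[0.68,-0.26,0],[0,0,0],0.8],[[0.832,-0.327,0],[0,0,0],0.8]]'
python3 -m inch '[[[0.17,-0.06,0.02],[0,0,0],0.8],[[0.34,-0.12,0.04],[0,0,0],0.8],[[0.51,-0.18,0.08],[0,0,0],0.8],[[0.68,-0.24,0.2],[0,0,0],0.8],[[0.851,-0.303,0.4],[0,0,0],0.8]]'
python3 - <<'E'
from h import *
st=env.state(); print(st["tcp_pos"],st["joint_pos"]); im=optics.camera("wrist"); M=T("wrist",st)
m=(im[...,0]<110)&(im[...,2]>150)&(im[...,1]>120)
n,l,s,c=cv2.connectedComponentsWithStats(m.astype(np.uint8))
for k in range(1,n):
  if s[k,4]>200: print(s[k],c[k],px2w("wrist",[c[k]],11,M))
cv2.imwrite("pics/w5.png",im)
E
```

```text
clock: 12.28
tcp_pos: [529.7, -184.5, 270.2]
orientation: [-2.178, -2.264, -0.0]
wrist_force: [2.1, 1.1, -0.3]
opening: 75.9
finger_force: 0.0
clock: 12.9
tcp_pos: [439.4, 21.3, 268.2]
orientation: [2.178, 2.264, 0.0]
wrist_force: [0.1, -0.3, -0.0]
opening: 76.0
finger_force: 0.0
clock: 13.52
tcp_pos: [357.6, 228.1, 172.0]
orientation: [2.177, 2.263, 0.005]
wrist_force: [1.8, 0.0, -0.5]
opening: 75.9
finger_force: 0.0
[357.59609819 228.06952473 171.98097892] [4.11681767e-01 2.67371839e-01 2.08005883e+00 1.11975719e-04
 7.90479302e-01 3.72728108e-01]
```

View pics/w5.png

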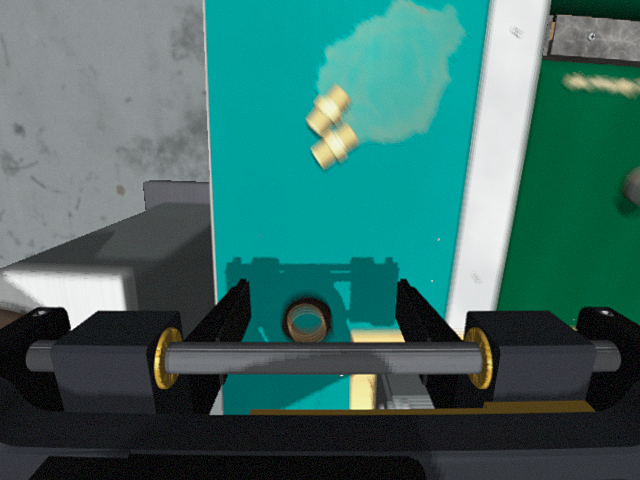

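Fitting A has been knocked up next to B. They now lie at (328,111) and (334,147). I'll move closer and look again.

```bash
python3 - <<'E'
from h import *
print(px2w("wrist",[[328,111],[334,147]],11))
plan((357,270,170,92))
E
python3 -m inch '[[[0.05,0,0],[0,0,0],0.8],[[0.1,0,0],[0,0,0],0.8],[[0.15,0,0],[0,0,0],0.8],[[0.17,0,0],[0,0,0],0.8],[[0.17,0,0],[0,0,0],0.8]]'
python3 - <<'E'
from h import *
import json
st=env.state(); json.dump([list(map(float,st["tcp_pos"])),list(map(float,st["orientation"]))],open("p.json","w"))
im=optics.camera("wrist"); crop(im,230,80,200,150,4,"pics/w6.png")
E
```

```text
[[352.78057968 333.34315348  11.        ]
 [359.38905911 303.4470771   11.        ]]
(357, 270, 170, 92) [[0.1613, 0.0192, -0.0129], [-0.0015, 0.0003, 0.0014]]
clock: 14.2
tcp_pos: [356.2, 269.1, 172.2]
orientation: [2.178, 2.264, 0.001]
wrist_force: [-0.3, 0.5, 0.1]
opening: 76.0
finger_force: 0.0
```

View pics/w6.png

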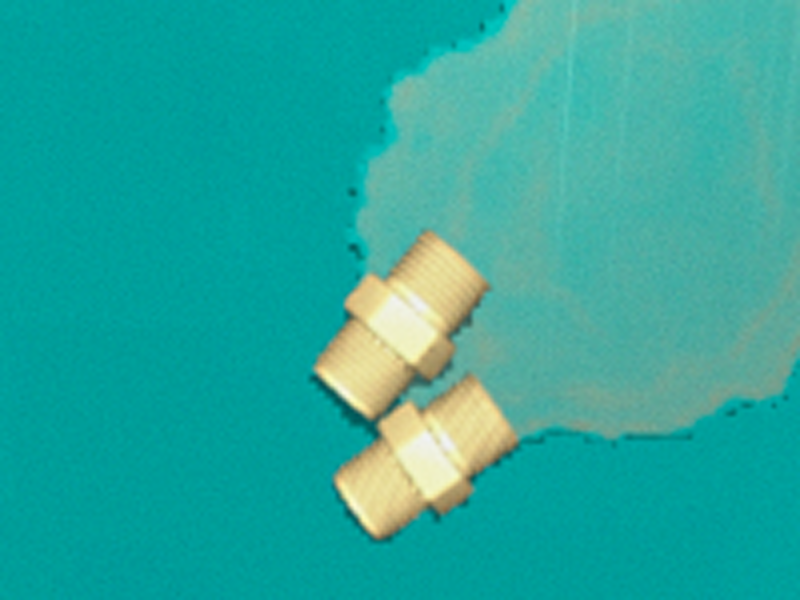

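The two fittings are touching but not overlapping. The upper one's ends are at crop (460,258) and (345,396). The lower one's are at (495,410) and (358,511).

```bash
python3 - <<'E'
from h import *
import json
p,o=json.load(open("p.json")); M=T("wrist",{"tcp_pos":np.array(p),"orientation":np.array(o)})
e=px2w("wrist",np.array([[460,258],[345,396],[495,410],[358,511]])/4+[230,80],16,M)
for a,b in((0,1),(2,3)):
  v=e[a]-e[b]; print((e[a]+e[b])/2,np.linalg.norm(v),np.degrees(np.arctan2(v[1],v[0])))
E
```

```text
[360.07039262 330.15027611  16.        ] 39.62721006028828 52.01771047254194
[366.93225595 300.49959539  16.        ] 38.927004342103935 38.90841872583409
```

```bash
python3 - <<'E'
from h import *
plan((367,300.5,80,128.9),(367,300.5,4,128.9))
E
```

```text
(367, 300.5, 80, 128.9) [[0.1248, 0.0484, 0.3683], [0.0001, -0.0, -0.2038]]
(367, 300.5, 4, 128.9) [[0.0, 0.0, 0.304], [0.0, 0.0, 0.0]]
```

```bash

python3 -m inch '[[[0.025,0.01,0.07],[0,0,-0.041],0.8],[[0.05,0.02,0.14],[0,0,-0.082],0.8],[[0.075,0.03,0.21],[0,0,-0.122],0.8],[[0.1,0.04,0.29],[0,0,-0.163],0.8],[[0.125,0.0484,0.368],[0,0,-0.2038],0.8]]'
python3 -m inch '[[[0,0,0.1],[0,0,0],0.8],[[0,0,0.2],[0,0,0],0.8],[[0,0,0.27],[0,0,0],0.8],[[0,0,0.296],[0,0,0],0.8],[[0,0,0.296],[0,0,0],0.7]]'
python3 - <<'E'
from h import *
print(env.state()["tcp_pos"])
E
python3 -m inch '[[[0,0,0],[0,0,0],0.3],[[0,0,0],[0,0,0],0],[[0,0,0],[0,0,0],0],[[0,0,0],[0,0,0],0],[[0,0,0],[0,0,0],0]]'
python3 -m inch '[[[0,0,0],[0,0,0],0],[[0,0,0],[0,0,0],0],[[0,0,-0.03],[0,0,0],0],[[0,0,-0.1],[0,0,0],0],[[0,0,-0.2],[0,0,0],0]]'
```

```text
clock: 14.88
tcp_pos: [367.2, 300.5, 79.4]
orientation: [1.349, 2.837, 0.0]
wrist_force: [0.8, 0.5, 0.2]
opening: 76.0
finger_force: 0.0
clock: 15.5
tcp_pos: [367.0, 300.5, 6.0]
orientation: [-1.355, -2.834, 0.0]
wrist_force: [-1.1, -0.2, 0.2]
opening: 70.6
finger_force: 0.0
[367.01352465 300.49508826   5.96732866]
clock: 16.12
tcp_pos: [367.1, 300.8, 6.2]
orientation: [1.355, 2.834, 0.001]
wrist_force: [0.5, -0.1, 6.6]
opening: 39.0
finger_force: 30.0
clock: 16.75
tcp_pos: [366.6, 300.4, 56.4]
orientation: [-1.354, -2.834, 0.002]
wrist_force: [-1.0, 0.7, -0.6]
opening: 39.4
finger_force: 30.0
```

```bash
python3 - <<'E'
from h import *
w=stand(22,-46); print(w)
plan((400,240,220,122),(500,60,230,106),(w[0],w[1],200,92.2),(w[0],w[1],116,92.2))
E
```

```text
[551.74962338 -63.42156235   6.        ]
(400, 240, 220, 122) [[-0.2719, -0.0487, -0.6545], [-0.0004, -0.0, 0.0384]]
(500, 60, 230, 106) [[-0.8226, -0.0423, -0.04], [0.0, 0.0, 0.0889]]
(np.float64(551.7496233790596), np.float64(-63.42156235496313), 200, 92.2) [[-0.5316, 0.0629, 0.12], [0.0, 0.0, 0.0767]]
(np.float64(551.7496233790596), np.float64(-63.42156235496313), 116, 92.2) [[0.0, 0.0, 0.336], [0.0, 0.0, 0.0]]
```

```bash

python3 -m inch '[[[-0.05,-0.01,-0.15],[0,0,0.008],0],[[-0.1,-0.02,-0.3],[0,0,0.016],0],[[-0.15,-0.03,-0.45],[0,0,0.023],0],[[-0.21,-0.04,-0.56],[0,0,0.03],0],[[-0.272,-0.049,-0.655],[0,0,0.0384],0]]'
python3 -m inch '[[[-0.16,-0.01,-0.01],[0,0,0.018],0],[[-0.33,-0.02,-0.02],[0,0,0.036],0],[[-0.5,-0.03,-0.03],[0,0,0.054],0],[[-0.66,-0.035,-0.04],[0,0,0.072],0],[[-0.823,-0.042,-0.04],[0,0,0.089],0]]'
python3 -m inch '[[[-0.13,0.015,0.02],[0,0,0.019],0],[[-0.27,0.03,0.05],[0,0,0.038],0],[[-0.4,0.045,0.08],[0,0,0.057],0],[[-0.5,0.06,0.1],[0,0,0.07],0],[[-0.532,0.063,0.12],[0,0,0.0767],0]]'
python3 - <<'E'
from h import *
w=stand(22,-46)
st=env.state(); print(st["opening"],st["finger_force"],st["tcp_pos"]); plan((w[0],w[1],116,92.2))
i=optics.camera("wrist"); cv2.imwrite("pics/w7.png",i)
E
```

```text
clock: 17.38
tcp_pos: [400.0, 239.5, 221.2]
orientation: [1.524, 2.747, 0.001]
wrist_force: [0.5, -0.9, -0.0]
opening: 39.5
finger_force: 30.0
clock: 18.0
tcp_pos: [500.5, 58.7, 230.2]
orientation: [1.894, 2.507, 0.0]
wrist_force: [0.7, 0.4, 0.5]
opening: 39.1
finger_force: 30.0
clock: 18.62
tcp_pos: [552.0, -64.5, 199.5]
orientation: [-2.181, -2.261, 0.0]
wrist_force: [0.9, 0.2, 0.1]
opening: 39.2
finger_force: 30.0
39.19072114895012 29.99967948475387 [552.00465014 -64.49520413 199.45909604]
(np.float64(551.7496233790596), np.float64(-63.42156235496313), 116, 92.2) [[0.0043, -0.0008, 0.3338], [-0.0001, -0.0001, -0.0008]]
```

View pics/w7.png

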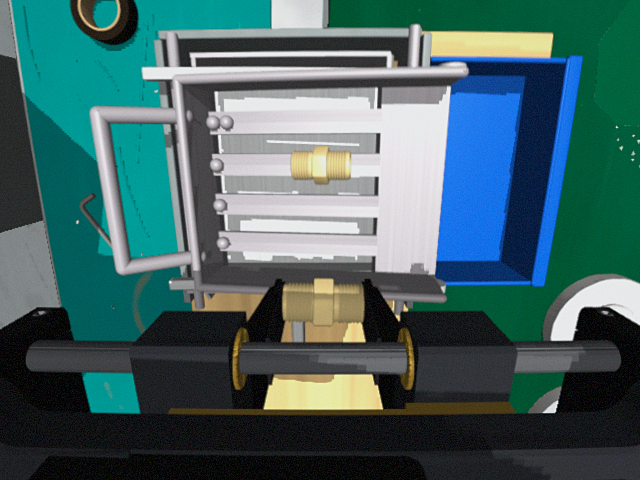

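The basket holds five balls, with two on the first bar and one on each of the others. Fitting 5 is at (321,165). I'll check the stand's y using the bars at rows 122, 165, 205 and 243.

```bash
python3 - <<'E'
from h import *
P=px2w("wrist",[[300,122],[370,165],[300,205],[300,243],[100,190],[184,272],[184,72]],[104,109,104,104,150,140,140])
print(np.round(R.from_euler("z",-SY,degrees=True).apply(P-SO),1))
E
python3 -m inch '[[[0.004,0,0.1],[0,0,0],0],[[0.004,0,0.2],[0,0,0],0],[[0.004,0,0.28],[0,0,0],0],[[0.004,0,0.32],[0,0,0],0],[[0.004,0,0.33],[0,0,0],0]]'
```

```text
[[   5.4   44.8   98. ]
 [  55.2   15.2  103. ]
 [   4.2  -14.5   98. ]
 [   3.6  -44.2   98. ]
 [-117.2    3.6  144. ]
 [ -74.4  -54.4  134. ]
 [ -60.8   72.   134. ]]
clock: 19.3
tcp_pos: [551.8, -62.0, 117.1]
orientation: [-2.178, -2.264, 0.0]
wrist_force: [0.2, -1.1, 0.5]
opening: 39.6
finger_force: 30.0
```

```bash

python3 -m inch '[[[0,0,0.012],[0,0,0],0],[[0,0,0.012],[0,0,0],0.46],[[0,0,0.012],[0,0,0],0.5],[[0,0,0.012],[0,0,0],0.55],[[0,0,0.012],[0,0,0],0.6]]'
python3 -m inch '[[[0,0,0],[0,0,0],0.65],[[0,0,-0.04],[0,0,0],0.65],[[0,0,-0.15],[0,0,0],0.65],[[0,0,-0.3],[0,0,0],0.65],[[0,0,-0.45],[0,0,0],0.65]]'
python3 - <<'E'
from h import *
i=optics.camera("wrist"); cv2.imwrite("pics/w8.png",i)
plan((490,90,220,110),(410,250,200,135),(360,330.2,80,142))
E
```

```text
clock: 19.92
tcp_pos: [552.0, -62.6, 114.3]
orientation: [2.179, 2.263, 0.0]
wrist_force: [-0.4, 0.6, -0.3]
opening: 55.3
finger_force: 0.0
clock: 20.55
tcp_pos: [551.8, -62.5, 228.5]
orientation: [2.179, 2.263, 0.0]
wrist_force: [0.3, -0.4, -0.0]
opening: 61.6
finger_force: 0.0
(490, 90, 220, 110) [[0.6206, -0.2305, 0.0506], [0.002, 0.0009, -0.099]]
(410, 250, 200, 135) [[0.7108, -0.0818, 0.08], [0.0, 0.0, -0.1389]]
(360, 330.2, 80, 142) [[0.3683, 0.0854, 0.48], [0.0, 0.0, -0.0389]]
```

View pics/w8.png

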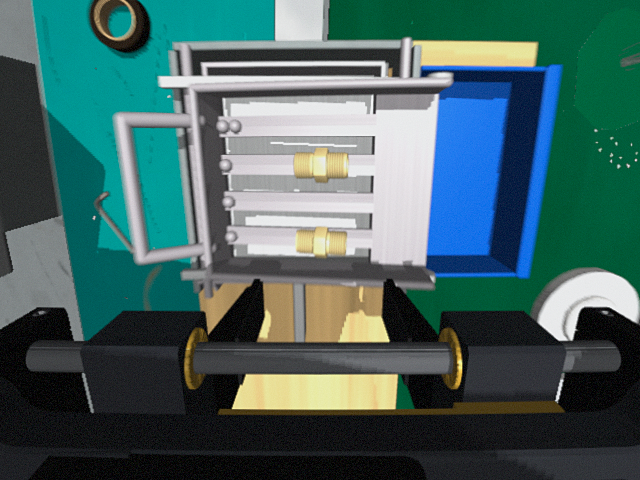

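The first fitting is in place at (321,241). Now the second one, checking by code that it hasn't moved.

```bash

python3 -m inch '[[[0.12,-0.046,0],[0,0,-0.02],0.8],[[0.25,-0.092,0],[0,0,-0.04],0.8],[[0.37,-0.138,0.02],[0,0,-0.06],0.8],[[0.5,-0.184,0.04],[0,0,-0.08],0.8],[[0.62,-0.23,0.05],[0,0,-0.099],0.8]]'
python3 -m inch '[[[0.14,-0.016,0.016],[0,0,-0.028],0.8],[[0.28,-0.032,0.032],[0,0,-0.056],0.8],[[0.43,-0.048,0.048],[0,0,-0.083],0.8],[[0.57,-0.065,0.064],[0,0,-0.111],0.8],[[0.71,-0.082,0.08],[0,0,-0.139],0.8]]'
python3 -m inch '[[[0,0,0],[0,0,0],0.8],[[0,0,0],[0,0,0],0.8],[[0,0,0],[0,0,0],0.8],[[0,0,0],[0,0,0],0.8],[[0,0,0],[0,0,0],0.8]]'
cat >> h.py <<'E'
def brass(im,M,z=11,amin=300):
    hsv=cv2.cvtColor(im,cv2.COLOR_BGR2HSV); b=im.astype(int)
    m=((hsv[...,0]>12)&(hsv[...,0]<32)&(hsv[...,1]>60)&(hsv[...,2]>110)).astype(np.uint8)
    n,l,s,c=cv2.connectedComponentsWithStats(m)
    for k in range(1,n):
        if amin<s[k,4]<20000:
            r=cv2.minAreaRect(np.column_stack(np.where(l==k))[:,::-1].astype(np.float32)); bx=cv2.boxPoints(r)
            W=px2w("wrist",bx,z,M); e=[W[1]-W[0],W[2]-W[1]]; e.sort(key=np.linalg.norm)
            print(s[k],W.mean(0).round(1),np.linalg.norm(e,axis=1).round(1),np.degrees(np.arctan2(e[1][1],e[1][0])).round(1))
E
python3 - <<'E'
from h import *
st=env.state(); print(st["tcp_pos"]); M=T("wrist",st); im=optics.camera("wrist"); cv2.imwrite("pics/w9.png",im)
brass(im,M,14); print(w2px("wrist",[[360,330,14]],M)); plan((360,330.2,80,142),(360,330.2,6,142))
E
```

```text
clock: 21.22
tcp_pos: [488.1, 91.2, 214.5]
orientation: [1.799, 2.575, 0.001]
wrist_force: [0.8, 1.0, -0.6]
opening: 76.2
finger_force: 0.0
clock: 21.85
tcp_pos: [408.2, 251.0, 194.7]
orientation: [1.197, 2.904, 0.001]
wrist_force: [0.4, 0.2, -0.6]
opening: 76.2
finger_force: 0.0
clock: 22.48
tcp_pos: [408.9, 249.6, 194.2]
orientation: [1.203, 2.902, 0.0]
wrist_force: [-0.4, -0.1, 0.1]
opening: 76.1
finger_force: 0.0
[408.87705279 249.61880199 194.22292559]
[326 113  44  29 783] [359.4 330.5  14. ] [25.2 40. ] 45.1
[243 323  33  20 359] [449.6 104.7  14. ] [21.6 35.9] 6.1
[ 290  374   73   36 1059] [554.4 109.1  14. ] [24.6 97.7] 2.7
[[347.50457077 127.97478148]]
(360, 330.2, 80, 142) [[0.3659, 0.0894, 0.4569], [0.0, -0.0, -0.0391]]
(360, 330.2, 6, 142) [[0.0, 0.0, 0.296], [0.0, 0.0, 0.0]]
```

```bash

python3 -m inch '[[[0.07,0.018,0.06],[0,0,-0.005],0.8],[[0.15,0.036,0.14],[0,0,-0.01],0.8],[[0.22,0.054,0.25],[0,0,-0.015],0.8],[[0.3,0.072,0.36],[0,0,-0.02],0.8],[[0.367,0.088,0.457],[0,0,-0.025],0.8]]'
python3 -m inch '[[[0,0,0.1],[0,0,0],0.8],[[0,0,0.2],[0,0,0],0.8],[[0,0,0.27],[0,0,0],0.8],[[0,0,0.296],[0,0,0],0.8],[[0,0,0.296],[0,0,0],0.7]]'
python3 -m inch '[[[0,0,0],[0,0,0],0.3],[[0,0,0],[0,0,0],0],[[0,0,0],[0,0,0],0],[[0,0,0],[0,0,0],0],[[0,0,0],[0,0,0],0]]'
python3 -m inch '[[[0,0,0],[0,0,0],0],[[0,0,0],[0,0,0],0],[[0,0,-0.03],[0,0,0],0],[[0,0,-0.1],[0,0,0],0],[[0,0,-0.2],[0,0,0],0]]'
python3 - <<'E'
from h import *
w=stand(20,46); print(w,env.state()["tcp_pos"])
plan((410,250,220,125),(480,120,230,110),(w[0],w[1],200,92.2),(w[0],w[1],116,92.2))
E
```

```text
clock: 23.15
tcp_pos: [359.0, 330.9, 79.1]
orientation: [-1.086, -2.948, -0.0]
wrist_force: [0.3, -0.2, 0.3]
opening: 76.2
finger_force: 0.0
clock: 23.78
tcp_pos: [359.4, 330.4, 5.9]
orientation: [-1.087, -2.947, 0.0]
wrist_force: [0.4, -0.5, -0.4]
opening: 70.5
finger_force: 0.0
clock: 24.4
tcp_pos: [359.5, 330.5, 6.2]
orientation: [1.087, 2.947, 0.001]
wrist_force: [-0.5, -0.5, 6.3]
opening: 39.2
finger_force: 30.0
clock: 25.02
tcp_pos: [359.0, 330.1, 56.3]
orientation: [-1.087, -2.947, 0.002]
wrist_force: [0.8, 0.5, 0.4]
opening: 39.5
finger_force: 30.0
[546.21941911  28.43385034   6.        ] [358.980226   330.14706449  56.33752381]
(410, 250, 220, 125) [[-0.3631, -0.1122, -0.6546], [-0.0004, -0.0001, 0.0806]]
(480, 120, 230, 110) [[-0.5866, -0.0689, -0.04], [0.0, 0.0, 0.0833]]
(np.float64(546.2194191101865), np.float64(28.433850336638972), 200, 92.2) [[-0.4348, 0.1236, 0.12], [0.0, 0.0, 0.0989]]
(np.float64(546.2194191101865), np.float64(28.433850336638972), 116, 92.2) [[0.0, 0.0, 0.336], [0.0, 0.0, 0.0]]
```

```bash

python3 -m inch '[[[-0.07,-0.02,-0.15],[0,0,0.016],0],[[-0.14,-0.04,-0.3],[0,0,0.032],0],[[-0.21,-0.06,-0.45],[0,0,0.048],0],[[-0.29,-0.085,-0.56],[0,0,0.064],0],[[-0.363,-0.112,-0.655],[0,0,0.0806],0]]'
python3 -m inch '[[[-0.12,-0.014,-0.01],[0,0,0.017],0],[[-0.24,-0.028,-0.02],[0,0,0.034],0],[[-0.36,-0.042,-0.03],[0,0,0.05],0],[[-0.48,-0.056,-0.04],[0,0,0.067],0],[[-0.587,-0.069,-0.04],[0,0,0.0833],0]]'
python3 -m inch '[[[-0.1,0.03,0.02],[0,0,0.024],0],[[-0.2,0.06,0.04],[0,0,0.048],0],[[-0.3,0.09,0.08],[0,0,0.07],0],[[-0.4,0.115,0.1],[0,0,0.09],0],[[-0.435,0.124,0.12],[0,0,0.0989],0]]'
python3 - <<'E'
from h import *
w=stand(20,46); print(env.state()["tcp_pos"]); plan((w[0],w[1],114,92.2))
E
```

```text
clock: 25.65
tcp_pos: [410.2, 249.5, 221.2]
orientation: [1.453, 2.785, 0.001]
wrist_force: [1.0, -0.2, -0.6]
opening: 39.4
finger_force: 30.0
clock: 26.28
tcp_pos: [480.4, 119.1, 230.1]
orientation: [-1.804, -2.572, -0.0]
wrist_force: [-0.8, 1.1, -0.8]
opening: 39.3
finger_force: 30.0
clock: 26.9
tcp_pos: [546.7, 27.6, 199.5]
orientation: [-2.18, -2.261, 0.0]
wrist_force: [-0.8, 0.1, 0.1]
opening: 39.1
finger_force: 30.0
[546.74788607  27.61344531 199.46043836]
(np.float64(546.2194191101865), np.float64(28.433850336638972), 114, 92.2) [[0.0033, -0.0019, 0.3418], [-0.0001, -0.0, -0.0006]]
```

```bash

python3 -m inch '[[[0.003,-0.002,0.1],[0,0,0],0],[[0.003,-0.002,0.2],[0,0,0],0],[[0.003,-0.002,0.28],[0,0,0],0],[[0.003,-0.002,0.32],[0,0,0],0],[[0.003,-0.002,0.338],[0,0,0],0]]'
python3 -m inch '[[[0,0,0.004],[0,0,0],0],[[0,0,0.004],[0,0,0],0.46],[[0,0,0.004],[0,0,0],0.5],[[0,0,0.004],[0,0,0],0.55],[[0,0,0.004],[0,0,0],0.6]]'
python3 -m inch '[[[0,0,0],[0,0,0],0.65],[[0,0,-0.04],[0,0,0],0.65],[[0,0,-0.15],[0,0,0],0.65],[[0,0,-0.3],[0,0,0],0.65],[[0,0,-0.45],[0,0,0],0.65]]'
python3 - <<'E'
from h import *
print(env.state()["tcp_pos"]); h=stand(-112.7,0,144); print("handle",h)
plan((480,-60,235,92),(h[0]-0,h[1],240,92.2))
E
```

```text
clock: 27.52
tcp_pos: [545.9, 29.5, 115.1]
orientation: [-2.178, -2.264, 0.0]
wrist_force: [-0.9, -0.2, -0.2]
opening: 39.5
finger_force: 30.0
clock: 28.15
tcp_pos: [546.1, 29.2, 114.3]
orientation: [2.178, 2.264, 0.0]
wrist_force: [0.1, -0.1, -0.6]
opening: 55.5
finger_force: 0.0
clock: 28.78
tcp_pos: [545.9, 29.2, 228.5]
orientation: [2.178, 2.264, 0.0]
wrist_force: [-0.4, -0.9, -0.7]
opening: 62.0
finger_force: 0.0
[545.9010086   29.22226752 228.50725927]
handle [415.38306932 -22.62630608 150.        ]
(480, -60, 235, 92) [[-0.3465, -0.2771, -0.0261], [0.0001, -0.0, 0.0011]]
(np.float64(415.38306932052296), np.float64(-22.6263060841635), 240, 92.2) [[0.1584, -0.2531, -0.02], [0.0, 0.0, -0.0011]]
```

```bash

python3 -m inch '[[[-0.04,-0.1,-0.01],[0,0,0],0.4],[[-0.08,-0.2,-0.02],[0,0,0],0.4],[[-0.12,-0.3,-0.02],[0,0,0],0.4],[[-0.16,-0.42,-0.02],[0,0,0],0.4],[[-0.188,-0.529,-0.02],[0,0,0],0.4]]'
python3 - <<'E'
from h import *
st=env.state(); M=T("wrist",st); im=optics.camera("wrist"); cv2.imwrite("pics/w10.png",im); print(st["tcp_pos"])
h=stand(-112.7,0,144); plan((h[0],h[1],131.5,92.2))
brass(im,M,112)
E
```

```text
clock: 29.4
tcp_pos: [414.7, -23.1, 232.3]
orientation: [2.178, 2.263, 0.001]
wrist_force: [0.3, -0.7, 0.8]
opening: 38.0
finger_force: 0.0
[414.67073387 -23.13480749 232.28050073]
(np.float64(415.38306932052296), np.float64(-22.6263060841635), 131.5, 92.2) [[0.0019, 0.0143, 0.4026], [-0.0003, 0.0, 0.0001]]
[237  48  42  42 434] [360.2 106.2 112. ] [28.4 30.4] 1.9
[ 308   90  332  253 9357] [545.1  -9.4 112. ] [228.7 257.6] 3.3
[ 457  168   58   32 1179] [545.1  27.8 112. ] [25.2 46.6] 2.6
[ 456  205   57   32 1108] [548.7  -3.1 112. ] [27.1 46. ] 11.5
[ 449  275   55   29 1035] [552.1 -65.1 112. ] [27.3 48.1] 2.0
[ 311  374   71   36 2355] [ 442.6 -177.3  112. ] [40.8 67. ] 2.0
```

```bash

python3 -m inch '[[[0,0.007,0.1],[0,0,0],0.4],[[0,0.007,0.2],[0,0,0],0.4],[[0,0.007,0.3],[0,0,0],0.4],[[0,0.007,0.37],[0,0,0],0.4],[[0,0.007,0.402],[0,0,0],0.4]]'
python3 -m inch '[[[0,0,0],[0,0,0],0.2],[[0,0,0],[0,0,0],0.1],[[0,0,0],[0,0,0],0],[[0,0,0],[0,0,0],0],[[0,0,0],[0,0,0],0]]'
python3 -m inch '[[[0,0,0],[0,0,0],0],[[0,0,0],[0,0,0],0],[[0,0,0],[0,0,0],0],[[0,0,0],[0,0,0],0],[[0,0,0],[0,0,0],0]]'
```

```text
clock: 30.08
tcp_pos: [417.4, -22.7, 130.9]
orientation: [-2.178, -2.263, 0.0]
wrist_force: [-0.1, 1.1, -0.5]
opening: 38.0
finger_force: 0.0
clock: 30.7
tcp_pos: [417.9, -22.8, 131.6]
orientation: [2.177, 2.263, 0.001]
wrist_force: [1.5, 1.1, 4.6]
opening: 9.0
finger_force: 30.0
clock: 31.32
tcp_pos: [417.9, -22.8, 131.6]
orientation: [2.178, 2.263, 0.001]
wrist_force: [1.8, -0.9, 6.0]
opening: 9.0
finger_force: 30.0
```

The handle is gripped. I'll start shaking.

```bash

python3 -m inch '[[[0.045,0,0],[0,0,0],0],[[0.09,0,0],[0,0,0],0],[[0,0,0],[0,0,0],0],[[-0.09,0,0],[0,0,0],0],[[-0.09,0,0],[0,0,0],0]]'
python3 -m inch '[[[0.09,0,0],[0,0,0],0],[[0.18,0,0],[0,0,0],0],[[0.09,0,0],[0,0,0],0],[[0,0,0],[0,0,0],0],[[0,0,0],[0,0,0],0]]'
python3 -m inch '[[[0.09,0,0],[0,0,0],0],[[0.18,0,0],[0,0,0],0],[[0.09,0,0],[0,0,0],0],[[0,0,0],[0,0,0],0],[[0,0,0],[0,0,0],0]]'
```

```text
clock: 31.95
tcp_pos: [418.9, -46.3, 131.5]
orientation: [2.179, 2.261, 0.001]
wrist_force: [2.9, -0.6, 5.7]
opening: 9.0
finger_force: 29.9
clock: 32.58
tcp_pos: [418.9, -45.9, 131.3]
orientation: [2.179, 2.262, 0.001]
wrist_force: [3.4, -0.7, 1.4]
opening: 8.9
finger_force: 30.0
clock: 33.2
tcp_pos: [418.9, -45.6, 131.3]
orientation: [2.179, 2.262, 0.001]
wrist_force: [4.7, -0.7, 0.4]
opening: 9.2
finger_force: 29.9
```

```bash

python3 -m inch '[[[0.1,0,0],[0,0,0],0],[[0.19,0,0],[0,0,0],0],[[0.19,0,0],[0,0,0],0],[[0.09,0,0],[0,0,0],0],[[0,0,0],[0,0,0],0]]'
python3 -m inch '[[[0.1,0,0],[0,0,0],0],[[0.19,0,0],[0,0,0],0],[[0.19,0,0],[0,0,0],0],[[0.09,0,0],[0,0,0],0],[[0,0,0],[0,0,0],0]]'
python3 -m inch '[[[0.12,0,0],[0,0,0],0],[[0.19,0,0],[0,0,0],0],[[0.19,0,0],[0,0,0],0],[[0.07,0,0],[0,0,0],0],[[0,0,0],[0,0,0],0]]'
python3 -m inch '[[[0.12,0,0],[0,0,0],0],[[0.19,0,0],[0,0,0],0],[[0.19,0,0],[0,0,0],0],[[0.07,0,0],[0,0,0],0],[[0,0,0],[0,0,0],0]]'
python3 -m inch '[[[0.19,0,0],[0,0,0],0],[[0.19,0,0],[0,0,0],0],[[0,0,0],[0,0,0],0],[[0,0,0],[0,0,0],0],[[0,0,0],[0,0,0],0]]'
python3 -m inch '[[[0.19,0,0],[0,0,0],0],[[0.19,0,0],[0,0,0],0],[[0,0,0],[0,0,0],0],[[0,0,0],[0,0,0],0],[[0,0,0],[0,0,0],0]]'
python3 -m inch '[[[0.05,0,0],[0,0,0],0],[[0.092,0,0],[0,0,0],0],[[0.092,0,0],[0,0,0],0],[[0.092,0,0],[0,0,0],0],[[0.092,0,0],[0,0,0],0]]'
python3 - <<'E'
from h import *
t=optics.camera("top"); cv2.imwrite("pics/top2.png",t)
st=env.state();print(st["tcp_pos"],st["torque"])
plan((418,-22.8,230,92.2))
E
```

```text
clock: 33.83
tcp_pos: [418.7, -44.4, 131.2]
orientation: [-2.178, -2.264, -0.002]
wrist_force: [12.2, 31.2, 1.0]
opening: 9.1
finger_force: 30.0
clock: 34.45
tcp_pos: [418.6, -44.4, 131.2]
orientation: [-2.178, -2.264, -0.002]
wrist_force: [11.9, 29.2, 1.9]
opening: 9.2
finger_force: 30.0
clock: 35.08
tcp_pos: [418.6, -44.4, 131.2]
orientation: [-2.179, -2.262, -0.003]
wrist_force: [13.1, 36.2, 2.4]
opening: 9.0
finger_force: 30.0
clock: 35.7
tcp_pos: [418.6, -44.4, 131.2]
orientation: [-2.179, -2.262, -0.003]
wrist_force: [13.6, 34.7, 3.1]
opening: 9.4
finger_force: 30.0
clock: 36.33
tcp_pos: [418.8, -44.8, 131.3]
orientation: [2.179, 2.261, 0.001]
wrist_force: [6.2, -0.3, -0.8]
opening: 9.3
finger_force: 30.0
clock: 36.95
tcp_pos: [418.8, -44.4, 131.3]
orientation: [2.179, 2.261, 0.001]
wrist_force: [5.5, -0.3, 0.6]
opening: 9.1
finger_force: 29.9
clock: 37.58
tcp_pos: [417.8, -20.7, 131.3]
orientation: [2.178, 2.262, 0.001]
wrist_force: [7.0, 0.2, 0.5]
opening: 9.2
finger_force: 30.0
[417.80329451 -20.72396835 131.32557668] [-0.02258738 -1.0405733  -0.10343002]
(418, -22.8, 230, 92.2) [[-0.0085, 0.0011, -0.3947], [0.0005, 0.0001, -0.0001]]
```

```bash

python3 -m inch '[[[0,0,0],[0,0,0],0.15],[[0,0,0],[0,0,0],0.4],[[0,0,0],[0,0,0],0.4],[[0,0,0],[0,0,0],0.4],[[0,0,-0.05],[0,0,0],0.4]]'
python3 -m inch '[[[0,0,-0.1],[0,0,0],0.4],[[0,0,-0.2],[0,0,0],0.4],[[0,0,-0.3],[0,0,0],0.4],[[0,0,-0.35],[0,0,0],0.4],[[0,0,-0.35],[0,0,0],0.4]]'
python3 - <<'E'
from h import *
st=env.state(); M=T("wrist",st); im=optics.camera("wrist"); cv2.imwrite("pics/w11.png",im); print(st["tcp_pos"])
brass(im,M,112)
a=cv2.imread("pics/w10.png")
y,x=60,320
cv2.imwrite("pics/cmp.png",np.hstack([cv2.resize(q[y:y+260,x:x+200],None,fx=2,fy=2,interpolation=cv2.INTER_CUBIC) for q in(a,im)]))
E
```

```text
clock: 38.25
tcp_pos: [416.9, -22.2, 143.6]
orientation: [-2.177, -2.262, 0.001]
wrist_force: [-0.5, 0.3, 0.1]
opening: 38.0
finger_force: 0.0
clock: 38.88
tcp_pos: [417.6, -22.3, 231.8]
orientation: [2.178, 2.263, 0.001]
wrist_force: [-0.4, 1.1, -0.1]
opening: 38.1
finger_force: 0.0
[417.5516883  -22.33136353 231.80837992]
[ 306   90  334  253 9302] [547.5  -8.1 112. ] [228.6 258.6] 3.5
[ 443  159   58   34 1162] [535.4  34.5 112. ] [26.7 46.1] 2.6
[ 454  214   57   32 1047] [551.1 -10.1 112. ] [26.1 47.4] -5.7
[412 257  32  50 939] [510.8 -58.9 112. ] [25.6 47.6] -69.5
[ 310  374   71   36 2368] [ 444.6 -176.2  112. ] [40.9 66.9] 2.0
```

```bash
python3 - <<'E'
from h import *
for f in("w10","w11"):
    g=cv2.cvtColor(cv2.imread(f"pics/{f}.png"),cv2.COLOR_BGR2GRAY)[80:320,320:530]
    c=cv2.HoughCircles(cv2.resize(g,None,fx=3,fy=3,interpolation=cv2.INTER_CUBIC),cv2.HOUGH_GRADIENT,1,20,param1=120,param2=16,minRadius=13,maxRadius=24)
    print(f,[] if c is None else (c[0]/3+[320,80,0]).round(0).astype(int).tolist())
E
```

```text
w10 []
w11 []
```

View pics/cmp.png

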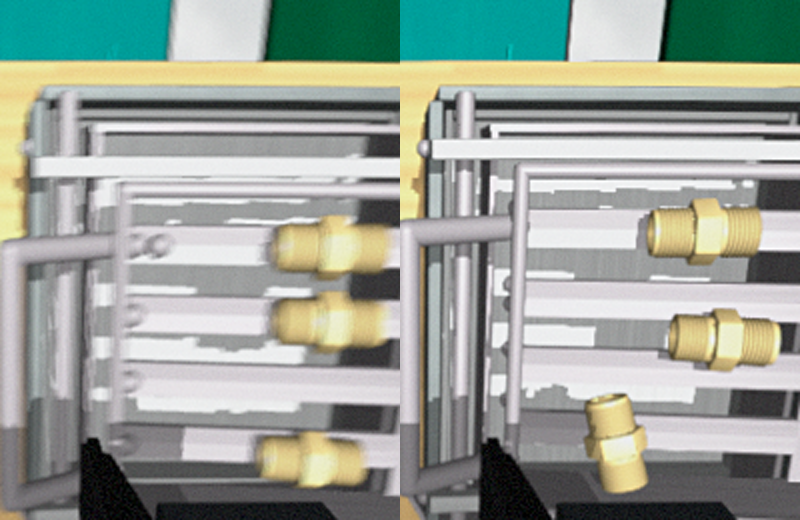

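The left half shows the five balls by the front wall and the right half shows none on the bars. Some bumps near (508,285) and (508,350) are unclear, though. I'll shake some more, then check from overhead with a template taken from the earlier picture.

```bash

python3 -m inch '[[[0,0,0.1],[0,0,0],0.4],[[0,0,0.2],[0,0,0],0.4],[[0,0,0.3],[0,0,0],0.4],[[0,0,0.37],[0,0,0],0.4],[[0,0,0.402],[0,0,0],0.4]]'
python3 -m inch '[[[0,0,0],[0,0,0],0.2],[[0,0,0],[0,0,0],0.1],[[0,0,0],[0,0,0],0],[[0,0,0],[0,0,0],0],[[0,0,0],[0,0,0],0]]'
python3 -m inch '[[[-0.05,0,0],[0,0,0],0],[[-0.094,0,0],[0,0,0],0],[[0,0,0],[0,0,0],0],[[0.094,0,0],[0,0,0],0],[[0.094,0,0],[0,0,0],0]]'
python3 -m inch '[[[-0.1,0,0],[0,0,0],0],[[-0.19,0,0],[0,0,0],0],[[-0.19,0,0],[0,0,0],0],[[-0.09,0,0],[0,0,0],0],[[0,0,0],[0,0,0],0]]'
python3 -m inch '[[[-0.1,0,0],[0,0,0],0],[[-0.19,0,0],[0,0,0],0],[[-0.19,0,0],[0,0,0],0],[[-0.09,0,0],[0,0,0],0],[[0,0,0],[0,0,0],0]]'
python3 -m inch '[[[-0.1,0,0],[0,0,0],0],[[-0.19,0,0],[0,0,0],0],[[-0.19,0,0],[0,0,0],0],[[-0.09,0,0],[0,0,0],0],[[0,0,0],[0,0,0],0]]'
python3 -m inch '[[[-0.12,0,0],[0,0,0],0],[[-0.19,0,0],[0,0,0],0],[[-0.19,0,0],[0,0,0],0],[[-0.07,0,0],[0,0,0],0],[[0,0,0],[0,0,0],0]]'
python3 -m inch '[[[-0.12,0,0],[0,0,0],0],[[-0.19,0,0],[0,0,0],0],[[-0.19,0,0],[0,0,0],0],[[-0.07,0,0],[0,0,0],0],[[0,0,0],[0,0,0],0]]'
python3 -m inch '[[[-0.05,0,0],[0,0,0],0],[[-0.095,0,0],[0,0,0],0],[[-0.095,0,0],[0,0,0],0],[[-0.095,0,0],[0,0,0],0.2],[[-0.095,0,0],[0,0,0],0.4]]'
python3 -m inch '[[[0,0,0],[0,0,0],0.4],[[0,0,-0.1],[0,0,0],0.4],[[0,0,-0.2],[0,0,0],0.4],[[0,0,-0.3],[0,0,0],0.4],[[0,0,-0.4],[0,0,0],0.4]]'
python3 - <<'E'
from h import *
plan((551.8,-62.5,228.5,92.2))
E
```

```text
clock: 39.55
tcp_pos: [416.7, -22.1, 129.2]
orientation: [-2.177, -2.262, 0.002]
wrist_force: [0.0, -0.2, 1.6]
opening: 37.9
finger_force: 0.0
clock: 40.17
tcp_pos: [417.9, -22.3, 131.1]
orientation: [2.177, 2.263, 0.001]
wrist_force: [1.4, 1.1, 3.0]
opening: 9.4
finger_force: 30.0
clock: 40.8
tcp_pos: [416.9, 1.3, 130.9]
orientation: [2.177, 2.264, 0.001]
wrist_force: [2.6, 0.6, 3.6]
opening: 9.0
finger_force: 30.0
clock: 41.42
tcp_pos: [417.0, 0.4, 130.8]
orientation: [2.177, 2.262, -0.001]
wrist_force: [0.4, -29.5, -1.5]
opening: 9.0
finger_force: 30.0
clock: 42.05
tcp_pos: [417.0, 0.7, 130.7]
orientation: [2.177, 2.263, -0.001]
wrist_force: [1.8, -28.9, -2.2]
opening: 9.1
finger_force: 30.0
clock: 42.68
tcp_pos: [417.0, 0.7, 130.7]
orientation: [2.177, 2.263, -0.001]
wrist_force: [1.7, -30.0, -1.2]
opening: 9.3
finger_force: 30.0
clock: 43.3
tcp_pos: [417.0, 0.8, 130.7]
orientation: [2.175, 2.263, -0.001]
wrist_force: [0.8, -34.3, -2.6]
opening: 9.3
finger_force: 30.0
clock: 43.92
tcp_pos: [417.0, 0.7, 130.7]
orientation: [2.175, 2.263, -0.001]
wrist_force: [0.7, -33.4, -2.4]
opening: 9.1
finger_force: 30.0
clock: 44.55
tcp_pos: [416.7, -22.4, 130.4]
orientation: [-2.177, -2.263, 0.001]
wrist_force: [0.3, 0.7, 0.4]
opening: 23.7
finger_force: 0.0
clock: 45.18
tcp_pos: [417.0, -22.4, 231.4]
orientation: [-2.178, -2.264, 0.0]
wrist_force: [-0.2, -0.5, -0.5]
opening: 38.1
finger_force: 0.0
(551.8, -62.5, 228.5, 92.2) [[-0.1811, 0.5324, 0.0115], [-0.0002, -0.0001, 0.0001]]
```

Now the overhead pose, and the template check against the earlier picture w8.

```bash

python3 -m inch '[[[-0.04,0.11,0],[0,0,0],0.4],[[-0.08,0.22,0],[0,0,0],0.4],[[-0.12,0.33,0],[0,0,0],0.4],[[-0.16,0.45,0.01],[0,0,0],0.4],[[-0.181,0.5324,0.0115],[0,0,0],0.4]]'
python3 -m inch '[[[0,0,0],[0,0,0],0.4],[[0,0,0],[0,0,0],0.4],[[0,0,0],[0,0,0],0.4],[[0,0,0],[0,0,0],0.4],[[0,0,0],[0,0,0],0.4]]'
python3 - <<'E'
from h import *
st=env.state(); im=optics.camera("wrist"); cv2.imwrite("pics/w12.png",im); M=T("wrist",st)
a=cv2.imread("pics/w8.png"); t=a[194:210,221:237]
for n,q in(("w8",a),("w12",im)):
    r=cv2.matchTemplate(q[80:280,195:445],t,cv2.TM_CCOEFF_NORMED); o=[]
    for _ in range(10):
        _,v,_,(x,y)=cv2.minMaxLoc(r); o.append((round(v,2),x+203,y+88)); r[max(0,y-6):y+7,max(0,x-6):x+7]=-1
    print(n,o)
brass(im,M,112)
g=cv2.cvtColor(im,cv2.COLOR_BGR2GRAY); g8=cv2.cvtColor(a,cv2.COLOR_BGR2GRAY)
print("w8");print(g8[110:136:2,208:252:2]); print("w12 bars"); 
for y in range(100,262,3): print(y,g[y,206:262:3])
E
```

```text
clock: 45.8
tcp_pos: [552.9, -62.9, 227.3]
orientation: [-2.178, -2.263, 0.001]
wrist_force: [-0.5, 0.5, 0.1]
opening: 38.2
finger_force: 0.0
clock: 46.42
tcp_pos: [552.0, -62.6, 228.0]
orientation: [2.178, 2.264, 0.0]
wrist_force: [0.5, -0.1, 0.6]
opening: 37.6
finger_force: 0.0
w8 [(1.0, 229, 202), (0.94, 232, 236), (0.93, 226, 166), (0.88, 223, 127), (0.73, 380, 144), (0.71, 379, 184), (0.71, 377, 221), (0.7, 233, 183), (0.69, 230, 146), (0.69, 376, 256)]
w12 [(0.74, 228, 168), (0.74, 231, 204), (0.73, 225, 130), (0.72, 377, 225), (0.72, 231, 231), (0.72, 236, 112), (0.71, 378, 189), (0.71, 230, 244), (0.7, 379, 151), (0.69, 234, 259)]
[ 412   41  124   26 2807] [656.8  83.2 112. ] [17.1 90.8] 3.1
[ 274  135   55   32 1235] [531.6   8.3 112. ] [23.5 41.6] 2.1
[ 292  175   53   31 1149] [545.9 -21.9 112. ] [24.  41.2] 2.2
[ 223  218   31   51 1074] [480.5 -69.  112. ] [24.7 43.6] -90.9
[ 200  284   72   35 1550] [ 476.2 -121.7  112. ] [32.5 61.3] -0.6
[282 286  13  56 443] [ 524.8 -133.1  112. ] [10.4 54.4] 86.6
[ 305  288   60   55 2971] [ 564.5 -132.7  112. ] [51.3 53.3] 91.4
[ 2
[... 5048 characters left out ...]
15 213 199 180 136 112 204 204
 200]
238 [214 149  71  70  75  69 143 170 204 216 215 213 209 170 131 149 153 203
 201]
241 [218 159  61  69  75  68 140 213 203 195 185 191 205 211 198 186 122 214
 211]
244 [211 169  57  73  73  69 120 233 233 233 233 234 222 203 191 185 124 216
 212]
247 [210 177  53  96  64  64  97 233 232 231 232 232 223 200 187 179 150 201
 205]
250 [206 182  62 151  57  63  66 238 232 231 230 230 223 190 168 137 152 152
 150]
253 [206 187  76 145  58  70  73 111 212 230 231 219 218 205 165 115 156 156
 157]
256 [195 196  84  80  70  75  74  85 198 212 211 213 208 192 166 107  90  92
  89]
259 [194 197 100  75  69  78  75  71 199 214 215 218 211 199 168 110  76  83
  76]
```

Bars 1 to 3 are clear, with no template match and uniform grey. A fitting covers the front end of bar 4, so I'll shake again to rule out a trapped ball.

```bash

python3 -m inch '[[[0.04,-0.11,0],[0,0,0],0.4],[[0.08,-0.22,0],[0,0,0],0.4],[[0.12,-0.33,0],[0,0,0],0.4],[[0.16,-0.45,-0.01],[0,0,0],0.4],[[0.181,-0.5324,-0.0115],[0,0,0],0.4]]'
python3 -m inch '[[[0,0,0.1],[0,0,0],0.4],[[0,0,0.2],[0,0,0],0.4],[[0,0,0.3],[0,0,0],0.4],[[0,0,0.37],[0,0,0],0.4],[[0,0,0.402],[0,0,0],0.4]]'
python3 -m inch '[[[0,0,0],[0,0,0],0.2],[[0,0,0],[0,0,0],0.1],[[0,0,0],[0,0,0],0],[[0,0,0],[0,0,0],0],[[0,0,0],[0,0,0],0]]'
python3 -m inch '[[[0.09,0,0],[0,0,0],0],[[0.09,0,0],[0,0,0],0],[[-0.09,0,0],[0,0,0],0],[[-0.09,0,0],[0,0,0],0],[[0.09,0,0],[0,0,0],0]]'
python3 -m inch '[[[0,0,0],[0,0,0],0],[[-0.185,0,0],[0,0,0],0],[[-0.185,0,0],[0,0,0],0],[[0,0,0],[0,0,0],0],[[0,0,0],[0,0,0],0]]'
python3 -m inch '[[[-0.185,0,0],[0,0,0],0],[[-0.185,0,0],[0,0,0],0],[[0,0,0],[0,0,0],0],[[0,0,0],[0,0,0],0],[[0,0,0],[0,0,0],0]]'
python3 -m inch '[[[-0.185,0,0],[0,0,0],0],[[-0.185,0,0],[0,0,0],0],[[0,0,0],[0,0,0],0],[[0,0,0],[0,0,0],0],[[0,0,0],[0,0,0],0]]'
python3 -m inch '[[[-0.185,0,0],[0,0,0],0],[[-0.185,0,0],[0,0,0],0],[[0,0,0],[0,0,0],0],[[0,0,0],[0,0,0],0],[[0,0,0],[0,0,0],0]]'
python3 -m inch '[[[-0.05,0,0],[0,0,0],0],[[-0.092,0,0],[0,0,0],0],[[-0.092,0,0],[0,0,0],0],[[-0.092,0,0],[0,0,0],0.2],[[-0.092,0,0],[0,0,0],0.4]]'
python3 -m inch '[[[0,0,0],[0,0,0],0.4],[[0,0,-0.1],[0,0,0],0.4],[[0,0,-0.2],[0,0,0],0.4],[[0,0,-0.3],[0,0,0],0.4],[[0,0,-0.4],[0,0,0],0.4]]'
python3 -m inch '[[[-0.04,0.11,0],[0,0,0],0.4],[[-0.08,0.22,0],[0,0,0],0.4],[[-0.12,0.33,0],[0,0,0],0.4],[[-0.16,0.45,0.01],[0,0,0],0.4],[[-0.181,0.5324,0.0115],[0,0,0],0.4]]'
python3 -m inch '[[[0,0,0],[0,0,0],0.4],[[0,0,0],[0,0,0],0.4],[[0,0,0],[0,0,0],0.4],[[0,0,0],[0,0,0],0.4],[[0,0,0],[0,0,0],0.4]]'
python3 - <<'E'
from h import *
st=env.state(); im=optics.camera("wrist"); cv2.imwrite("pics/w13.png",im); M=T("wrist",st)
a=cv2.imread("pics/w8.png"); t=a[194:210,221:237]
r=cv2.matchTemplate(im[80:280,195:445],t,cv2.TM_CCOEFF_NORMED); o=[]
for _ in range(6):
    _,v,_,(x,y)=cv2.minMaxLoc(r); o.append((round(v,2),x+203,y+88)); r[max(0,y-6):y+7,max(0,x-6):x+7]=-1
print(st["tcp_pos"],o)
brass(im,M,112,600)
E
```

```text
clock: 47.1
tcp_pos: [416.2, -22.1, 230.9]
orientation: [2.178, 2.264, 0.0]
wrist_force: [0.5, 0.1, -0.2]
opening: 38.1
finger_force: 0.0
clock: 47.72
tcp_pos: [417.2, -22.5, 129.6]
orientation: [-2.178, -2.263, 0.001]
wrist_force: [-0.1, -0.0, -0.1]
opening: 37.9
finger_force: 0.0
clock: 48.35
tcp_pos: [417.9, -22.6, 130.6]
orientation: [2.178, 2.263, 0.001]
wrist_force: [1.5, 1.0, 5.2]
opening: 9.4
finger_force: 30.0
clock: 48.98
tcp_pos: [417.0, -1.6, 130.4]
orientation: [2.183, 2.258, -0.001]
wrist_force: [6.3, -29.4, -2.1]
opening: 9.0
finger_force: 30.0
clock: 49.6
tcp_pos: [416.9, 2.1, 130.3]
orientation: [2.176, 2.264, 0.002]
wrist_force: [5.0, 1.3, 2.0]
opening: 9.1
finger_force: 30.0
clock: 50.22
tcp_pos: [416.9, 1.7, 130.3]
orientation: [2.177, 2.263, 0.001]
wrist_force: [5.6, 0.9, 2.4]
opening: 9.1
finger_force: 30.0
clock: 50.85
tcp_pos: [416.9, 2.0, 130.3]
orientation: [2.177, 2.263, 0.001]
wrist_force: [6.2, 0.8, 2.3]
opening: 8.9
finger_force: 30.0
clock: 51.48
tcp_pos: [416.8, 2.2, 130.4]
orientation: [2.177, 2.263, 0.001]
wrist_force: [6.0, 0.6, 1.5]
opening: 9.3
fi
[... 422 characters left out ...]
 38.1
finger_force: 0.0
clock: 53.98
tcp_pos: [552.0, -63.0, 227.5]
orientation: [2.178, 2.264, 0.0]
wrist_force: [-0.8, 0.6, -0.7]
opening: 37.7
finger_force: 0.0
[552.00497387 -63.02321874 227.48319274] [(0.76, 236, 115), (0.74, 228, 171), (0.73, 225, 134), (0.72, 232, 243), (0.72, 229, 213), (0.72, 377, 228)]
[ 412   41  125   25 2784] [657.  83. 112.] [16.1 91.3] 3.1
[ 250  177   54   31 1178] [512.4 -25.4 112. ] [23.9 42.3] 7.2
[ 221  201   79   51 2155] [499.1 -53.9 112. ] [42.3 63.2] 2.1
[ 199  287   70   33 1401] [ 474.5 -123.9  112. ] [30.6 59.9] -0.3
[ 304  291   60   52 2790] [ 564.1 -134.4  112. ] [50.  51.4] 0.9
[ 265  374  116   36 3847] [ 556.9 -214.3  112. ] [ 40.3 108.2] 2.2
```

No ball remains on the bars. The fitting at the front wall lies too close to the wall to hide one. I'll regrip the handle at rest and tip the basket.

```bash

python3 -m inch '[[[0.04,-0.11,0],[0,0,0],0.4],[[0.08,-0.22,0],[0,0,0],0.4],[[0.12,-0.33,0],[0,0,0],0.4],[[0.16,-0.45,-0.01],[0,0,0],0.4],[[0.181,-0.5324,-0.0115],[0,0,0],0.4]]'
python3 -m inch '[[[0,0,0.1],[0,0,0],0.4],[[0,0,0.2],[0,0,0],0.4],[[0,0,0.3],[0,0,0],0.4],[[0,0,0.37],[0,0,0],0.4],[[0,0,0.4],[0,0,0],0.4]]'
python3 -m inch '[[[0,0,0],[0,0,0],0.2],[[0,0,0],[0,0,0],0.1],[[0,0,0],[0,0,0],0],[[0,0,0],[0,0,0],0],[[0,0,0],[0,0,0],0]]'
python3 -m inch '[[[0,0.015,-0.075],[0,0,0],0],[[0,0.037,-0.149],[0,0,0],0],[[0,0.064,-0.221],[0,0,0],0],[[0,0.098,-0.29],[0,0,0],0],[[0,0.138,-0.356],[0,0,0],0]]'
```

```text
clock: 54.65
tcp_pos: [416.2, -22.6, 230.4]
orientation: [2.178, 2.264, 0.0]
wrist_force: [0.6, 0.2, 0.6]
opening: 38.0
finger_force: 0.0
clock: 55.28
tcp_pos: [417.2, -23.0, 129.5]
orientation: [-2.178, -2.263, 0.001]
wrist_force: [-0.1, 0.2, -0.7]
opening: 38.2
finger_force: 0.0
clock: 55.9
tcp_pos: [417.9, -23.1, 130.6]
orientation: [2.177, 2.263, 0.001]
wrist_force: [1.0, 0.3, 4.1]
opening: 9.3
finger_force: 30.0
clock: 56.52
tcp_pos: [451.2, -21.6, 219.2]
orientation: [-2.177, -2.262, 0.003]
wrist_force: [1.4, -1.5, -6.3]
opening: 8.9
finger_force: 30.0
```

```bash

python3 -m inch '[[[0,0.046,-0.062],[0,0,0],0],[[0,0.096,-0.12],[0,0,0],0],[[0,0.152,-0.173],[0,0,0],0],[[0,0.212,-0.221],[0,0,0],0],[[0,0.276,-0.263],[0,0,0],0]]'
python3 -m inch '[[[0,0.067,-0.037],[0,0,0],0],[[0,0.138,-0.068],[0,0,0],0],[[0,0.21,-0.093],[0,0,0],0],[[0,0.285,-0.111],[0,0,0],0],[[0,0.361,-0.122],[0,0,0],0]]'
python3 -m inch '[[[0,0.04,-0.003],[0,0,0],0],[[0,0.077,-0.005],[0,0,0],0],[[0,0.077,-0.005],[0,0,0],0],[[0,0.077,-0.005],[0,0,0],0],[[0,0.077,-0.005],[0,0,0],0]]'
python3 -m inch '[[[0,0,0],[0,0,0],0],[[0,0,0],[0,0,0],0],[[0,0,0],[0,0,0],0],[[0,0,0],[0,0,0],0],[[0,0,0],[0,0,0],0]]'
python3 - <<'E'
from h import *
for n in("scene","top"): cv2.imwrite(f"pics/{n}3.png",optics.camera(n))
im=cv2.imread("pics/scene3.png"); 
hsv=cv2.cvtColor(im,cv2.COLOR_BGR2HSV); m=((hsv[...,0]>14)&(hsv[...,0]<32)&(hsv[...,1]>80)&(hsv[...,2]>110)).astype(np.uint8)
n,l,s,c=cv2.connectedComponentsWithStats(m[150:330,200:420])
print([ (s[k].tolist(),c[k].round()) for k in range(1,n) if s[k,4]>25])
tt=stand(105+55+4,0,4); print(w2px("scene",[tt, stand(105+4,-91,65),stand(105+4,91,65),stand(216,91,65),stand(216,-91,65)]))
E
```

```text
clock: 57.15
tcp_pos: [518.9, -19.0, 286.2]
orientation: [-2.176, -2.262, 0.005]
wrist_force: [-11.0, -0.7, 12.8]
opening: 9.2
finger_force: 30.0
clock: 57.78
tcp_pos: [611.1, -15.4, 316.3]
orientation: [-2.178, -2.264, 0.0]
wrist_force: [-1.5, 0.7, 3.4]
opening: 9.1
finger_force: 30.0
clock: 58.4
tcp_pos: [630.1, -14.7, 317.1]
orientation: [-2.178, -2.264, -0.0]
wrist_force: [-0.0, 0.0, 5.2]
opening: 9.1
finger_force: 30.0
clock: 59.02
tcp_pos: [630.0, -14.8, 317.1]
orientation: [-2.178, -2.264, 0.0]
wrist_force: [-0.3, 0.7, 5.2]
opening: 9.1
finger_force: 30.0
[([133, 63, 13, 10, 63], array([139.,  68.])), ([173, 81, 21, 27, 163], array([183.,  94.])), ([43, 111, 177, 69, 4927], array([161., 150.])), ([22, 127, 9, 7, 35], array([ 27., 130.]))]
[[346.96838981 232.50393548]
 [368.5526877  238.60199501]
 [308.12279759 213.37765717]
 [329.3993665  193.80491868]
 [387.92318729 216.84525636]]
```

```bash
python3 - <<'E'
from h import *
im=cv2.imread("pics/top3.png"); a=cv2.imread("pics/top0.png")
hsv=cv2.cvtColor(im,cv2.COLOR_BGR2HSV); m=((hsv[...,0]>14)&(hsv[...,0]<32)&(hsv[...,1]>80)&(hsv[...,2]>100)).astype(np.uint8)
x,y=265,120
n,l,s,c=cv2.connectedComponentsWithStats(m[y:y+130,x:x+120])
print([ (s[k].tolist(),(c[k]+[x,y]).round()) for k in range(1,n) if s[k,4]>20])
print(w2px("top",[stand(109,-91,65),stand(109,91,65),stand(216,91,65),stand(216,-91,65),stand(160,0,4)]).round())
for r in range(140,200,4): print(r,["%d/%d/%d"%tuple(im[r,q]) for q in range(284,360,7)])
E
```

```text
[([12, 0, 10, 10, 36], array([281., 124.])), ([78, 0, 13, 30, 137], array([349., 136.])), ([10, 9, 11, 13, 43], array([280., 135.])), ([22, 14, 31, 13, 156], array([301., 141.])), ([55, 17, 22, 11, 95], array([330., 142.])), ([4, 28, 13, 38, 100], array([273., 162.])), ([92, 28, 5, 37, 128], array([359., 167.])), ([0, 35, 63, 95, 2272], array([299., 211.])), ([79, 39, 7, 10, 28], array([347., 163.])), ([95, 66, 25, 42, 894], array([372., 206.])), ([98, 114, 22, 16, 348], array([374., 242.]))]
[[357. 184.]
 [284. 187.]
 [282. 146.]
 [354. 143.]
 [319. 173.]]
140 ['67/84/104', '77/97/117', '73/96/115', '68/86/106', '65/83/103', '63/81/100', '73/89/108', '73/92/112', '69/86/103', '74/94/113', '111/88/92']
144 ['51/64/74', '69/88/107', '72/90/110', '74/92/115', '72/92/113', '69/88/107', '71/89/106', '68/86/105', '63/81/99', '74/94/116', '121/69/49']
148 ['30/40/48', '58/61/67', '59/55/57', '63/60/61', '60/58/60', '59/61/66', '66/82/99', '64/81/97', '54/68/83', '89/110/133', '200/91/32']
152 ['50/53/52', '60/57/55', '38/38/37', '40/40/40', '97/92/87', '47/44/45', '53/50/50', '52/60/69', '
[... 936 characters left out ...]
6', '72/91/109', '69/86/107', '66/85/104', '66/82/101', '60/76/93', '58/72/89', '45/58/70', '37/46/60', '160/154/155']
184 ['71/87/107', '70/86/107', '68/86/106', '69/88/109', '69/86/104', '66/84/101', '63/79/95', '57/69/88', '44/57/67', '30/30/30', '123/65/42']
188 ['70/85/105', '72/89/110', '72/87/108', '69/86/108', '69/86/107', '65/81/100', '64/80/98', '61/74/90', '45/56/69', '67/66/64', '134/135/133']
192 ['71/89/106', '70/89/107', '71/90/110', '72/91/110', '69/86/107', '65/84/101', '63/79/98', '58/75/91', '43/54/65', '66/65/61', '157/154/151']
196 ['67/87/104', '70/88/107', '72/89/110', '72/90/108', '67/85/104', '68/85/103', '63/80/98', '58/74/92', '42/52/63', '55/56/54', '169/170/164']
```

```bash

python3 -m inch '[[[0,-0.077,0.005],[0,0,0],0],[[0,-0.153,0.017],[0,0,0],0],[[0,-0.228,0.035],[0,0,0],0],[[0,-0.3,0.06],[0,0,0],0],[[0,-0.371,0.09],[0,0,0],0]]'
python3 -m inch '[[[0,-0.067,0.037],[0,0,0],0],[[0,-0.131,0.08],[0,0,0],0],[[0,-0.191,0.128],[0,0,0],0],[[0,-0.247,0.181],[0,0,0],0],[[0,-0.298,0.239],[0,0,0],0]]'
python3 -m inch '[[[0,-0.046,0.062],[0,0,0],0],[[0,-0.086,0.128],[0,0,0],0],[[0,-0.12,0.196],[0,0,0],0],[[0,-0.147,0.268],[0,0,0],0],[[0,-0.169,0.342],[0,0,0],0]]'
python3 -m inch '[[[0,-0.008,0.04],[0,0,0],0],[[0,-0.015,0.075],[0,0,0],0],[[0,-0.015,0.076],[0,0,0],0],[[0,-0.015,0.076],[0,0,0],0],[[0,-0.015,0.076],[0,0,0],0]]'
```

```text
clock: 59.75
tcp_pos: [536.8, -18.4, 293.7]
orientation: [-2.178, -2.264, 0.0]
wrist_force: [2.6, 0.3, -4.8]
opening: 9.1
finger_force: 30.0
clock: 60.38
tcp_pos: [462.5, -21.2, 233.9]
orientation: [-2.178, -2.264, -0.0]
wrist_force: [5.0, 1.3, -4.3]
opening: 9.1
finger_force: 30.0
clock: 61.0
tcp_pos: [421.0, -22.9, 148.4]
orientation: [2.178, 2.263, 0.001]
wrist_force: [6.6, 1.4, -3.4]
opening: 9.0
finger_force: 30.0
clock: 61.62
tcp_pos: [417.9, -23.2, 130.2]
orientation: [2.177, 2.263, 0.002]
wrist_force: [6.2, -1.1, 1.8]
opening: 9.0
finger_force: 30.0
```

Down at the start pose. I'll release, rise, and look from overhead.

```bash

python3 -m inch '[[[0,0,0],[0,0,0],0.15],[[0,0,0],[0,0,0],0.4],[[0,0,0],[0,0,0],0.4],[[0,0,0],[0,0,0],0.4],[[0,0,-0.05],[0,0,0],0.4]]'
python3 -m inch '[[[0,0,-0.1],[0,0,0],0.4],[[0,0,-0.2],[0,0,0],0.4],[[0,0,-0.3],[0,0,0],0.4],[[0,0,-0.35],[0,0,0],0.4],[[0,0,-0.35],[0,0,0],0.4]]'
python3 -m inch '[[[-0.04,0.11,0],[0,0,0],0.4],[[-0.08,0.22,0],[0,0,0],0.4],[[-0.12,0.33,0],[0,0,0],0.4],[[-0.16,0.45,0],[0,0,0],0.4],[[-0.181,0.5324,0],[0,0,0],0.4]]'
python3 -m inch '[[[0,0.12,0],[0,0,0],0.4],[[0,0.2,0],[0,0,0],0.4],[[0,0.2,0],[0,0,0],0.4],[[0,0.2,0],[0,0,0],0.4],[[0,0.2,0],[0,0,0],0.4]]'
python3 - <<'E'
from h import *
st=env.state(); im=optics.camera("wrist"); cv2.imwrite("pics/w14.png",im); M=T("wrist",st); print(st["tcp_pos"])
brass(im,M,22,300)
print(w2px("wrist",[stand(109,-91,65),stand(109,91,65),stand(216,91,65),stand(216,-91,65)],M).round())
print(w2px("wrist",[stand(-63,-67,90),stand(-63,67,90),stand(100,67,110),stand(100,-67,110)],M).round())
E
```

```text
clock: 62.25
tcp_pos: [416.7, -22.9, 142.4]
orientation: [-2.177, -2.263, 0.002]
wrist_force: [-0.5, -0.4, -0.3]
opening: 38.0
finger_force: 0.0
clock: 62.88
tcp_pos: [417.3, -23.0, 230.5]
orientation: [2.177, 2.263, 0.001]
wrist_force: [-0.2, -0.9, -0.5]
opening: 37.8
finger_force: 0.0
clock: 63.5
tcp_pos: [552.7, -63.5, 228.4]
orientation: [-2.177, -2.262, 0.002]
wrist_force: [-0.2, -0.8, -0.1]
opening: 38.1
finger_force: 0.0
clock: 64.12
tcp_pos: [601.2, -61.2, 229.9]
orientation: [-2.178, -2.263, 0.0]
wrist_force: [-0.3, -0.0, 0.5]
opening: 37.8
finger_force: 0.0
[601.23559476 -61.21096275 229.87568375]
[ 49   0  39  42 317] [348.4 122.   22. ] [35.9 37.3] 0.3
[ 350   41  137   28 3166] [686.7 102.5  22. ] [ 24.2 131.2] 2.8
[432 109  29  43 688] [722.6  33.2  22. ] [25.6 40.1] 86.8
[400 188  25  39 577] [696.  -47.9  22. ] [25.2 40.4] 83.1
[406 232  39  22 559] [714.8 -85.8  22. ] [24.3 42. ] 2.2
[ 161  287   90   32 1925] [ 468.  -166.9   22. ] [ 35.1 104.2] -1.9
[ 282  293   79   50 3506] [ 603.6 -182.8   22. ] [63.2 90. ] 1.1
[ 265  374   95   36 3196] [ 595.5 -287.2   22. ] [ 53.3 117. ] 2.2
[[362. 272.]
 [368.  71.]
 [492.  72.]
 [469. 272.]]
[[175. 257.]
 [156.  98.]
 [362.  94.]
 [357. 264.]]
```

All three fittings are in the tote, at world (723,33), (696,-48) and (715,-86). Next I'll fetch the tray.

```bash
python3 - <<'E'
from h import *
plan((529.5,-178,232,92.2),(529.5,-178,18,92.2))
E
```

```text
(529.5, -178, 232, 92.2) [[-0.4557, -0.305, -0.0079], [-0.0, -0.0, -0.0]]
(529.5, -178, 18, 92.2) [[0.0, 0.0, 0.856], [0.0, 0.0, 0.0]]
```

```bash

python3 -m inch '[[[-0.12,-0.08,0],[0,0,0],0.8],[[-0.24,-0.16,0],[0,0,0],0.8],[[-0.36,-0.24,0],[0,0,0],0.8],[[-0.4557,-0.305,-0.008],[0,0,0],0.8],[[-0.4557,-0.305,-0.008],[0,0,0],0.8]]'
python3 -m inch '[[[0,0,0.15],[0,0,0],0.8],[[0,0,0.3],[0,0,0],0.8],[[0,0,0.45],[0,0,0],0.8],[[0,0,0.55],[0,0,0],0.8],[[0,0,0.6],[0,0,0],0.8]]'
python3 - <<'E'
from h import *
st=env.state(); im=optics.camera("wrist"); M=T("wrist",st); cv2.imwrite("pics/w15.png",im)
plan((529.5,-178,18,92.2)); p=w2px("wrist",[[529.9,-160,46],[530,-145,46]],M); print(p)
g=cv2.cvtColor(im,cv2.COLOR_BGR2GRAY); r=int(p[0,1]); print(r,g[r,270:380:4])
E
```

```text
clock: 64.8
tcp_pos: [529.2, -179.2, 232.4]
orientation: [2.181, 2.261, 0.0]
wrist_force: [0.3, -0.3, 0.2]
opening: 75.2
finger_force: 0.0
clock: 65.42
tcp_pos: [530.0, -177.1, 80.8]
orientation: [-2.177, -2.263, 0.0]
wrist_force: [-0.1, 0.1, -0.1]
opening: 76.2
finger_force: 0.0
(529.5, -178, 18, 92.2) [[-0.0038, -0.0007, 0.2481], [-0.0006, -0.0004, 0.0002]]
[[324.92913486 247.71724647]
 [326.13564977 223.36675766]]
247 [197 202 200 202 198 202 199 198 202 206 199 139 219 216 216 198 207 205
 203 211 207 208 206 205 206 209 208 209]
```

```bash

python3 -m inch '[[[0,0,0.08],[0,0,0],0.8],[[0,0,0.15],[0,0,0],0.8],[[0,0,0.21],[0,0,0],0.8],[[0,0,0.245],[0,0,0],0.8],[[0,0,0.245],[0,0,0],0.8]]'
python3 -m inch '[[[0,0,0],[0,0,0],0.3],[[0,0,0],[0,0,0],0.1],[[0,0,0],[0,0,0],0],[[0,0,0],[0,0,0],0],[[0,0,0],[0,0,0],0]]'
python3 -m inch '[[[0,0,0],[0,0,0],0],[[0,0,0],[0,0,0],0],[[0,0,0],[0,0,0],0],[[-0.01,0,0],[0,0,0],0],[[-0.03,0,0],[0,0,0],0]]'
python3 -m inch '[[[-0.03,0,0],[0,0,0],0],[[-0.07,0,0],[0,0,0],0],[[-0.11,0,0],[0,0,0],0],[[-0.15,0,0],[0,0,0],0],[[-0.19,0,0],[0,0,0],0]]'
```

```text
clock: 66.1
tcp_pos: [530.1, -177.9, 20.5]
orientation: [-2.178, -2.263, 0.0]
wrist_force: [0.4, 0.0, -0.2]
opening: 76.1
finger_force: 0.0
clock: 66.72
tcp_pos: [530.1, -177.9, 20.7]
orientation: [-2.178, -2.264, -0.0]
wrist_force: [0.1, 0.5, 0.7]
opening: 31.6
finger_force: 0.0
clock: 67.35
tcp_pos: [530.3, -185.4, 20.7]
orientation: [-2.178, -2.264, -0.0]
wrist_force: [-1.2, 3.1, 1.3]
opening: 12.0
finger_force: 30.0
clock: 67.97
tcp_pos: [532.2, -233.7, 20.7]
orientation: [-2.178, -2.263, -0.0]
wrist_force: [0.1, 4.2, 1.2]
opening: 12.0
finger_force: 30.0
```

```bash

python3 -m inch '[[[-0.04,0,0],[0,0,0],0],[[-0.08,0,0],[0,0,0],0],[[-0.12,0,0],[0,0,0],0],[[-0.16,0,0],[0,0,0],0],[[-0.2,0,0],[0,0,0],0]]'
python3 -m inch '[[[-0.04,0,0],[0,0,0],0],[[-0.08,0,0],[0,0,0],0],[[-0.12,0,0],[0,0,0],0],[[-0.16,0,0],[0,0,0],0],[[-0.2,0,0],[0,0,0],0]]'
python3 -m inch '[[[-0.04,0,0],[0,0,0],0],[[-0.08,0,0],[0,0,0],0],[[-0.12,0,0],[0,0,0],0],[[-0.16,0,0],[0,0,0],0],[[-0.2,0,0],[0,0,0],0]]'
python3 -m inch '[[[-0.04,0,0],[0,0,0],0],[[-0.08,0,0],[0,0,0],0],[[-0.12,0,0],[0,0,0],0],[[-0.15,0,0],[0,0,0],0],[[-0.17,0,0],[0,0,0],0]]'
python3 -m inch '[[[0,0,0],[0,0,0],0],[[0,0,0],[0,0,0],0],[[0,0,0],[0,0,0],0.2],[[0,0,0],[0,0,0],0.5],[[0,0,0],[0,0,0],0.7]]'
```

```text
clock: 68.6
tcp_pos: [534.1, -283.5, 20.7]
orientation: [-2.178, -2.264, -0.0]
wrist_force: [0.3, 3.8, 1.2]
opening: 12.1
finger_force: 30.0
clock: 69.22
tcp_pos: [536.0, -333.5, 20.6]
orientation: [-2.178, -2.264, -0.0]
wrist_force: [0.3, 4.7, 2.8]
opening: 11.5
finger_force: 30.0
clock: 69.85
tcp_pos: [538.0, -383.4, 20.7]
orientation: [-2.178, -2.264, -0.0]
wrist_force: [0.4, 4.1, 1.9]
opening: 11.8
finger_force: 30.0
clock: 70.47
tcp_pos: [539.6, -425.7, 20.6]
orientation: [-2.178, -2.264, -0.0]
wrist_force: [-0.4, 4.3, 2.8]
opening: 11.8
finger_force: 30.0
clock: 71.1
tcp_pos: [539.6, -425.1, 20.6]
orientation: [-2.178, -2.264, -0.0]
wrist_force: [-0.1, -0.2, -0.2]
opening: 33.7
finger_force: 0.0
```

Tray released. I'll rise, check the balls in the tray by code, and move the arm clear.

```bash

python3 -m inch '[[[0,0,0],[0,0,0],0.8],[[0,0,-0.1],[0,0,0],0.8],[[0,0,-0.3],[0,0,0],0.8],[[0,0,-0.5],[0,0,0],0.8],[[0,0,-0.7],[0,0,0],0.8]]'
python3 -m inch '[[[-0.1,0,-0.1],[0,0,0],0.8],[[-0.1,0,-0.3],[0,0,0],0.8],[[-0.1,0,-0.4],[0,0,0],0.8],[[-0.1,0,-0.4],[0,0,0],0.8],[[-0.1,0,-0.4],[0,0,0],0.8]]'
python3 - <<'E'
from h import *
st=env.state(); im=optics.camera("wrist"); M=T("wrist",st); cv2.imwrite("pics/w16.png",im); print(st["tcp_pos"])
g=cv2.cvtColor(im,cv2.COLOR_BGR2GRAY)
c=w2px("wrist",[stand(x,y,4) for x,y in((-80,-335),(72,-335),(72,-165),(-80,-165))],M); print(c.round())
x0,y0=np.maximum(c.min(0),0).astype(int); x1,y1=c.max(0).astype(int)
s=g[y0:y1,x0:x1]; print(np.percentile(s,[1,5,25,50,75,95]))
bg=cv2.medianBlur(s,31); d=(cv2.absdiff(s,bg)>30).astype(np.uint8)
n,l,q,cc=cv2.connectedComponentsWithStats(d)
for k in range(1,n):
    if q[k,4]>12: print(q[k], (cc[k]+[x0,y0]).round(), px2w("wrist",[cc[k]+[x0,y0]],14,M).round(0)[0][:2])
E
```

```text
clock: 71.72
tcp_pos: [539.5, -425.1, 197.3]
orientation: [-2.178, -2.264, -0.0]
wrist_force: [-0.4, -0.1, -0.6]
opening: 75.3
finger_force: 0.0
clock: 72.35
tcp_pos: [540.3, -449.9, 294.2]
orientation: [-2.177, -2.262, -0.0]
wrist_force: [0.3, -0.2, -0.5]
opening: 76.2
finger_force: 0.0
[ 540.28093546 -449.9070935   294.18200073]
[[261. 126.]
 [386. 126.]
 [393. -34.]
 [255. -34.]]
[179. 237. 238. 239. 239. 240.]
[ 22  28  10  22 145] [282.  39.] [ 485. -260.]
[23 64 10 10 64] [283.  69.] [ 487. -291.]
[25 91  8 10 58] [284.  96.] [ 488. -321.]
```

Four balls are in this partial view. I'll shift to see the rest of the tray.

```bash

python3 -m inch '[[[0.15,0,0],[0,0,0],0.8],[[0.3,0,0],[0,0,0],0.8],[[0.4,0,0],[0,0,0],0.8],[[0.4,0,0],[0,0,0],0.8],[[0.4,0,0],[0,0,0],0.8]]'
python3 - <<'E'
from h import *
st=env.state(); im=optics.camera("wrist"); M=T("wrist",st); cv2.imwrite("pics/w17.png",im); print(st["tcp_pos"])
g=cv2.cvtColor(im,cv2.COLOR_BGR2GRAY)
c=w2px("wrist",[stand(x,y,4) for x,y in((-95,-350),(85,-350),(85,-140),(-95,-140))],M); print(c.round())
x0,y0=np.maximum(c.min(0),0).astype(int); x1,y1=c.max(0).astype(int)
s=g[y0:y1,x0:x1]; bg=cv2.medianBlur(s,31); d=(cv2.absdiff(s,bg)>30).astype(np.uint8)
n,l,q,cc=cv2.connectedComponentsWithStats(d); I=R.from_euler("z",-SY,degrees=True)
for k in range(1,n):
    if q[k,4]>12: print(q[k],(cc[k]+[x0,y0]).round(), I.apply(px2w("wrist",[cc[k]+[x0,y0]],14,M)-SO).round(0)[0][:2])
# tray rim: bright->dark along lines
print(optics.camera("top").shape)
E
```

```text
clock: 73.03
tcp_pos: [536.7, -350.8, 294.9]
orientation: [-2.178, -2.263, 0.0]
wrist_force: [-0.3, 0.0, 0.4]
opening: 76.1
finger_force: 0.0
[ 536.71146365 -350.80639733  294.91592441]
[[254. 218.]
 [392. 218.]
 [401.  40.]
 [245.  40.]]
[   3    0  153  177 3920] [326. 101.] [  -2. -208.]
[35 44  9 10 62] [283.  88.] [ -51. -193.]
[ 36  81   9  18 104] [284. 129.] [ -52. -239.]
[ 37 112   8   9  49] [284. 156.] [ -52. -271.]
[ 38 137   8   9  49] [285. 180.] [ -52. -301.]
(480, 640, 3)
```

All five balls are in the tray, at stand y -193, -239 (two), -271 and -301. The tray's middle is at about -244 mm, the basket is down and the arm is clear. Handing in.

```bash
python3 -c "
from bench import env
print(env.hand_in())"
```

```text
the job is handed in; nothing more can be done
None
```

The job is handed in, with no verdict returned; my last camera checks put all three fittings in the tote and all five balls in the tray, its middle about 244 mm out from the stand's, and by arm position the basket is back down; I did not re-measure the tape and bottle, but the arm kept away from both.

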